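Refill the water heater's scale-inhibitor pot

TASK

Refill the water heater's dosing pot: using the scoop, without touching the balls with the gripper, move every scale-inhibitor ball from the long steel tray into the open pot, however many there are. Then put the cap on the pot, spigot down and fully seated, and after that press the rinse treadle down to its stop, keep it there for about a second and let it come back up. Leave the scoop standing on its rubber mat, and do not disturb the spray bottle, the carton or the brush.

Things in the scene. Friction and masses are not known exactly. Their poses are not given: they have to be found in the camera images.
- tray: fixed open steel tray, long side along its x, 82 mm wide (74 inside), 56 high, walls 4 mm. Level floor, top 6 mm above the bench, from x = -100 to the upright far wall at x = +125; from x = -100 the end nearer the robot slopes up outwards at 50 degrees to the top edge at x = -142. Origin: under the floor, on the centre line. Balls lie between x = -100 and +50 at the start
- pot: fixed round grey dosing pot, open on top, outside diameter 112 mm, inside diameter 100 mm, 80 mm high, floor 6 mm thick; two brass pipe stubs at its foot. Origin: centre of the underside, z up
- cap: loose grey round cap, 150 g, spigot down on the bench. Origin: centre of the spigot's underside, z up. Rubber spigot 88 mm diameter, 15 mm high (enters the pot's mouth with 6 mm play all round); flange 122 mm diameter at height 15 to 23 mm (rests on the pot's rim); bar grip on top 40 mm along x, 22 mm across y, height 23 to 61 mm. Seated, its origin is 65 mm above the pot's
- scoop: loose aluminium scoop, 160 g, on the mat. Origin: in the pan's underside, z up, open lip to -x. Pan 54 mm long (lip at x = -22, back x = 32), 66 wide (62 inside), floor 2 mm; sides 36 mm high from 12 mm behind the lip, back wall 48 high. Black handle block above: x 6 to 42, 20 mm thick in y, height 76 to 140; hold it across y at 115 mm. Fits the tray with 4 mm each side; takes about 6 balls
- mat: fixed black rubber mat, 130 x 120 x 6 mm, the scoop's place. Origin: centre of the underside
- ball1: white hard ball, 20 mm diameter, 10 g, in the tray at the start (may be absent); rolls, but soon stops on the level, and rolls off a scoop tipped 20 degrees or more. Origin: its centre
- ball2: white hard ball, 20 mm diameter, 10 g, in the tray at the start (may be absent); rolls, but soon stops on the level, and rolls off a scoop tipped 20 degrees or more. Origin: its centre
- ball3: white hard ball, 20 mm diameter, 10 g, in the tray at the start (may be absent); rolls, but soon stops on the level, and rolls off a scoop tipped 20 degrees or more. Origin: its centre
- ball4: white hard ball, 20 mm diameter, 10 g, in the tray at the start (may be absent); rolls, but soon stops on the level, and rolls off a scoop tipped 20 degrees or more. Origin: its centre
- ball5: white hard ball, 20 mm diameter, 10 g, in the tray at the start (may be absent); rolls, but soon stops on the level, and rolls off a scoop tipped 20 degrees or more. Origin: its centre
- ball6: white hard ball, 20 mm diameter, 10 g, in the tray at the start (may be absent); rolls, but soon stops on the level, and rolls off a scoop tipped 20 degrees or more. Origin: its centre
- ball7: white hard ball, 20 mm diameter, 10 g, in the tray at the start (may be absent); rolls, but soon stops on the level, and rolls off a scoop tipped 20 degrees or more. Origin: its centre
- ball8: white hard ball, 20 mm diameter, 10 g, in the tray at the start (may be absent); rolls, but soon stops on the level, and rolls off a scoop tipped 20 degrees or more. Origin: its centre
- ball9: white hard ball, 20 mm diameter, 10 g, in the tray at the start (may be absent); rolls, but soon stops on the level, and rolls off a scoop tipped 20 degrees or more. Origin: its centre
- ball10: white hard ball, 20 mm diameter, 10 g, in the tray at the start (may be absent); rolls, but soon stops on the level, and rolls off a scoop tipped 20 degrees or more. Origin: its centre
- pedal (a joint): rinse treadle's hinge: 0 up, 0.25 rad at its stop; spring, about 4 N to start and 10 N at the stop when pressed at the pad; it comes back up when let go
- pedal_pad (a point): top of the black rubber pad at the free end of the steel treadle plate (105 mm long, 70 mm wide), about 47 mm above the bench when up; the hinge lies 80 mm towards +x of it in the treadle's own frame (x, y, z axes as the plate's). It falls about 20 mm when pressed to the stop; the pad is 50 x 66 mm
- spray: green bottle, 60 mm diameter, 160 mm high, bystander. Origin: centre of the underside
- carton: cardboard carton, 70 x 120 x 70 mm, bystander. Origin: centre of the underside
- brush: scrubbing brush, 50 x 130 x 36 mm, bystander. Origin: centre of the underside
Mind the look-alikes: they are no part of the job. What is shaped like the cap but brown is not meant. Leave any purple look-alike of the part that bears pedal alone.

How it is judged:
By the outcome, as a careful person would: the job done as asked, in the order asked, and still so for the second after the job is handed in, with the robot touching nothing.
Of ball1, ball2, ball3, ball4, ball5, ball6, ball7, ball8, ball9, ball10 only 8 to 10 are there at a start; the rules pass over those that are not, and their reading is None.
At some moment in a run one of cap may be knocked a few centimetres aside while the robot is not near it.
It also fails if it takes over 210 s, if anything falls off the work surface, if the arm or the gripper's body presses on something with over 40 N, if the wrist force passes 120 N, or if a joint passes its speed limit or range.

ROBOT

A 7-joint arm with a two-finger parallel gripper is mounted at the origin on the work surface. World frame = base frame: x ahead of the robot, y to its left, z up, the work surface at z = 0. Lengths are in m, angles in rad, forces in N, time in s.
With the tool pointing down it reaches from about 0.35 to 0.9 m from the base axis. Payload 8.1 kg.
Tool frame: the origin (TCP) lies on the centre line of the jaws, within the pads' length; the fingertips stand 11 mm ahead of it and the grasp point (between the pads) lies 8 mm behind it (arm.nose_length is the distance from the TCP to the fingertips, in m); z points along the fingers, y is the line along which they close (so a half turn about z gives the same grasp; the last joint's range is limited). The gripper opens to 92 mm and grips with 3 to 60 N. Pads are 19 mm wide; open, the fingers measure 130 mm over their backs; the gripper's body (75 mm by 190 mm) begins 47 mm behind the grasp point.
Start: joints at [-1.232, 0.434, 0.025, 1.573, -0.012, 1.134, -0.075], TCP at [0.267, 0.565, 0.238] pointing down, gripper open.
Joint ranges: [-2.62, 2.62], [-0.44, 2.09], [-1.27, 1.32], [0.08, 2.57], [-1.32, 4.46], [0.12, 2], [-2.74, 2.74]. Speed limits (rad/s): [2.22, 2.22, 3.01, 3.01, 3.14, 3.14, 3.14].

INTERFACE

Orientations are given as a rotation vector (axis times angle).
In Python, from cell import arm gives the robot as it stands.
- The arm moves only by the tool jog_arm, never from a script. Its argument "moves" is a list of rows, each a list of 4 numbers: the shift along the tool's x, y, z in m, then the turn about the tool's z in rad. In form: [[tx, ty, tz, spin], ...]. A call has 1 to 20 rows; each row is the pose to reach, as a shift and turn from the pose commanded when the call began, along the tool's axes at that moment; what a row does not reach only later rows make up. A row lasts 1/8 s, in which the tool goes at most 62.5 mm and 10.7 degrees, less where a joint would pass 70% of its speed; a pose out of reach is approached as far as the arm can. A call with a gripper value outside its range is refused whole. "hand" is the finger opening in m, from 0 to 0.0918, set as the call begins (left out, the last holds). The fingers move at their own pace and stop on an object; "newtons" is the grip in N (left out, the last holds). Time passes only in rows, so rows that repeat a pose let the fingers close. It gives the time, the measured TCP pose, the force, the opening and the grip force at its end, in the units of the state.
- arm.observe(): the state, without advancing time (a new reading comes with each control period).
- arm.get_image(name): name is "scene" or "top" or "wrist"; returns a dict with "color" (420x560x3 uint8, red, green, blue), "z_map" (420x560 float32, m along the optical axis (not along the pixel's ray), 0 where there is no reading), "fx", "fy", "cx", "cy" (pixels), "rvec" (rotation vector, rad) and "tvec" (3), from world to camera coordinates, as OpenCV has them. Camera axes: x right, y down, z forward; pixel columns grow to the right and rows downward; lengths in m; the calibration is good to about 2 mm. A picture is of the moment at which its call begins.
- arm.sign_off(): hands the job in; it is judged then, once.
The state is a dict: "clock": time; "joints": joint angles; "dq": joint speeds; "joint_efforts": joint torques, N m; "position": TCP position; "ee_rot": TCP orientation; "force": force on the tool from outside, world axes, zero at the start; "ft_torque": the same for the moment, N m; "width": opening from 0.0 (shut) to 1.0 (fully open); "gripper_force": force on a finger pad.
Only numpy, scipy, OpenCV 4.12 (cv2) and the standard library are available. Lean on these libraries where they do the work, as an engineer would, in place of code of your own. Each camera call takes 0.05 s, during which the arm holds its last target. There are 200 camera calls.

## Working session

There is one attempt and no reset: what is moved stays moved. The work goes in short steps, Python scripts to look and compute and a tool call to move; the robot and the scene stay as the last step left them, time stands still between calls to the robot, and variables do not carry over. Pictures are saved under pics/ and viewed, at most 14 in all, crops included, and the job is handed in when it is done.

Besides the shell and the picture viewer there is one more tool, called after "Request:" as name([rows], argument=value, ...), one row to a line, values as JSON. jog_arm: Moves the arm, as the interface text tells. Its arguments: {"type":"object","properties":{"moves":{"type":"array"},"hand":{"type":"number"},"newtons":{"type":"number"}},"required":["moves"]}

```bash
ls; mkdir -p pics; cat > h.py <<'E'
import numpy as np, cv2
from cell import arm
from scipy.spatial.transform import Rotation as R
def cloud(im):
    z=im['z_map']; v,u=np.mgrid[:z.shape[0],:z.shape[1]]
    P=np.stack([(u-im['cx'])/im['fx']*z,(v-im['cy'])/im['fy']*z,z],-1)
    M=R.from_rotvec(np.ravel(im['rvec'])).as_matrix()
    W=(P-np.ravel(im['tvec']))@M
    W[z==0]=np.nan
    return W
def save(im,n,crop=None,s=1):
    c=im['color'][:,:,::-1]
    if crop: c=c[crop[0]:crop[1],crop[2]:crop[3]]
    if s!=1: c=cv2.resize(c,None,fx=s,fy=s,interpolation=cv2.INTER_CUBIC)
    cv2.imwrite('pics/'+n,c)
E
python3 - <<'E'
from h import *
s=arm.observe(); print(s)
for n in('top','scene'):
    im=arm.get_image(n); save(im,n+'0.png',s=1.4); np.savez(''+n+'0.npz',W=cloud(im),c=im['color'])
    M=R.from_rotvec(np.ravel(im['rvec'])).as_matrix(); print(n,-M.T@np.ravel(im['tvec']),M)
E
```

```text
pics
{'clock': 0.0, 'joints': array([-1.23160234,  0.43519633,  0.02496704,  1.57412207, -0.0115738 ,
        1.13399135, -0.07507987]), 'dq': array([-0.00074699,  0.00130807,  0.0009592 , -0.00017177,  0.00087669,
        0.00029797, -0.0005542 ]), 'joint_efforts': array([ 4.98838654e-04, -6.67847514e+01,  9.85354856e-01, -3.14465046e+01,
       -6.05908153e-02,  4.24594141e-02,  1.41955184e-04]), 'position': array([0.26706614, 0.56450809, 0.23695179]), 'ee_rot': array([-6.88349256e-01, -3.06506470e+00,  2.45331010e-03]), 'force': array([-0.5240126 , -0.4877088 , -0.65464743]), 'ft_torque': array([0.01280823, 0.00837719, 0.0459943 ]), 'gripper_force': 0.0, 'width': 1.0002980508190564}
top [ 0.34860851 -0.03922258  1.25706214] [[-3.77348230e-03 -9.99774857e-01  2.08805331e-02]
 [-9.87955449e-01  4.97136818e-04 -1.54737789e-01]
 [ 1.54692570e-01 -2.12129367e-02 -9.87734894e-01]]
scene [0.74556462 0.34978926 0.81947399] [[-0.87816762  0.47822298 -0.01115404]
 [ 0.4199487   0.7595732  -0.49668063]
 [-0.22905178 -0.44085297 -0.86786171]]
```

View pics/top0.png

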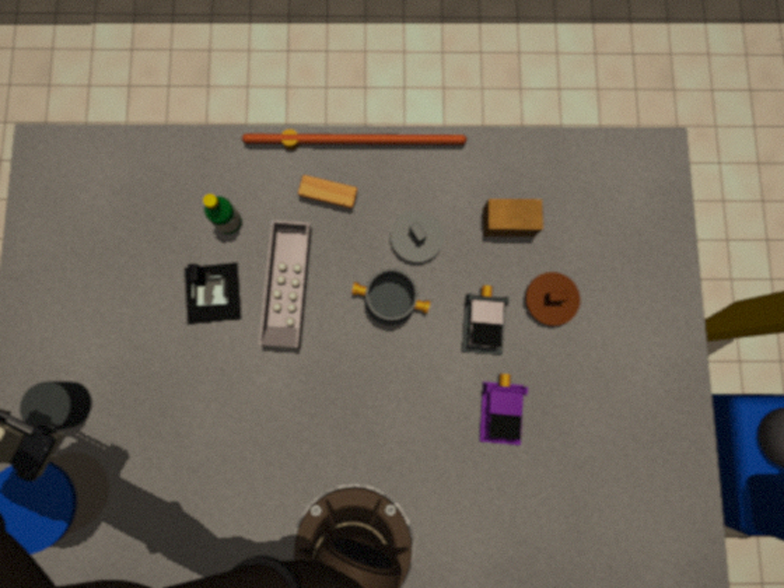

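View pics/scene0.png

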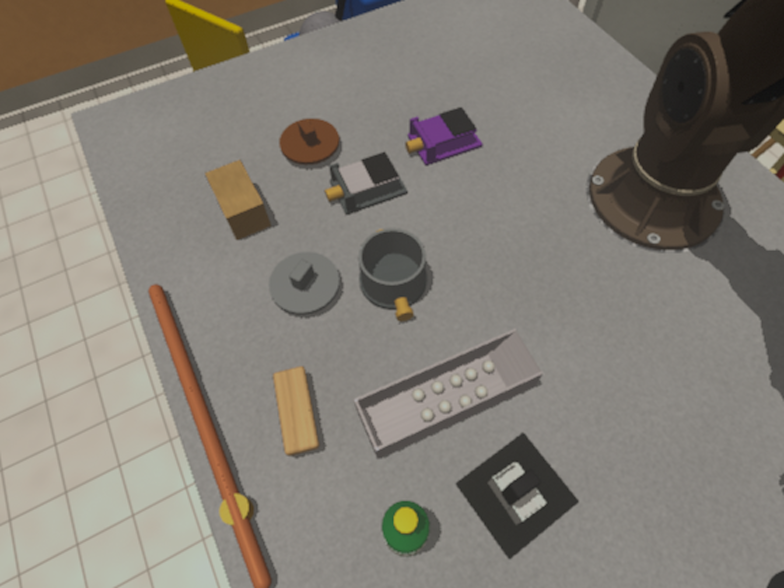

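The top and scene views agree. There are 9 balls in the tray (top, around (285,295)), the scoop on its mat at (212,292), the pot at (390,297), the grey cap at (415,238) and the grey treadle at (487,322). The purple treadle and brown cap are the look-alikes. Next I'll measure the poses.

```bash
cat > m.py <<'E'
from h import *
from scipy import ndimage as nd
for n in('top','scene'):
    d=np.load(n+'0.npz'); W=d['W']; c=d['c'].astype(int)
    z=W[...,2]; print(n,'bench z',np.nanmedian(z[(z<.02)&(z>-.02)]))
    m=(z>0.012)&(z<0.3)&(W[...,0]>.25)&(W[...,0]<.95)&(abs(W[...,1])<.6)
    l,k=nd.label(m)
    for i in range(1,k+1):
        q=l==i
        if q.sum()<40: continue
        P=W[q]; r=cv2.minAreaRect((P[:,:2]*1000).astype(np.float32))
        print(i,q.sum(),'col',np.median(c[q],0),'rect',np.round(r[0]),np.round(r[1]),round(r[2],1),'z',np.round(np.nanpercentile(P[:,2],[5,50,99]),3))
E
python3 m.py
```

```text
top bench z -0.00050628917227243
1 1237 col [144.  70.  30.] rect [902.   3.] [520.  42.] 89.4 z [0.02  0.029 0.036]
2 647 col [181. 127.  61.] rect [774.  63.] [130.  51.] 75.7 z [0.028 0.035 0.04 ]
3 528 col [37.  53.5 20. ] rect [706. 286.] [52. 59.] 41.1 z [0.026 0.105 0.163]
4 1094 col [138.  94.  40.] rect [ 709. -354.] [ 72. 121.] 0.3 z [0.024 0.068 0.074]
5 1135 col [116. 112. 100.] rect [ 672. -140.] [121. 119.] 78.8 z [0.018 0.023 0.062]
6 1004 col [117. 102.  93.] rect [559. 151.] [ 83. 274.] 85.9 z [0.016 0.043 0.06 ]
11 311 col [32. 30. 28.] rect [556. 321.] [52. 68.] 3.4 z [0.017 0.1   0.148]
13 629 col [81. 75. 44.] rect [530. -79.] [159. 112.] 43.8 z [0.014 0.051 0.083]
14 1187 col [100.  51.  20.] rect [ 528. -443.] [120. 121.] 18.2 z [0.018 0.023 0.063]
24 935 col [75. 68. 51.] rect [ 488. -290.] [ 87. 137.] 84.8 z [0.029 0.044 0.052]
102 799 col [ 97.  37. 102.] rect [ 306. -327.] [109.  89.] 0.1 z [0.027 0.044 0.051]
103 655 col [19. 20. 18.] rect [299. 584.] [89. 31.] 0.0 z [0.018 0.074 0.094]
scene bench z 0.0008759324953862252
1 850 col [103.  60.  97.] rect [ 
[... 844 characters left out ...]
ct [512. 139.] [17. 18.] 1.4 z [0.017 0.023 0.03 ]
86 65 col [162. 156. 144.] rect [538. 138.] [17. 18.] 69.4 z [0.016 0.023 0.028]
87 66 col [163.  157.5 144.5] rect [569. 132.] [17. 19.] 23.6 z [0.018 0.023 0.029]
88 69 col [163. 157. 145.] rect [601. 129.] [17. 17.] 60.3 z [0.018 0.023 0.029]
89 69 col [164. 159. 146.] rect [574. 164.] [18. 17.] 61.1 z [0.019 0.024 0.027]
90 70 col [164.  158.5 145. ] rect [605. 163.] [17. 19.] 45.2 z [0.018 0.023 0.027]
91 625 col [54. 53. 51.] rect [557. 320.] [54. 67.] 1.0 z [0.021 0.115 0.149]
94 1072 col [ 51. 106.  55.] rect [713. 289.] [59. 58.] 60.1 z [0.078 0.112 0.163]
95 69 col [48. 48. 47.] rect [310. 572.] [26.  3.] 12.6 z [0.013 0.022 0.038]
```

```bash
cat > m2.py <<'E'
from h import *
def rect(P): 
    r=cv2.minAreaRect((P[:,:2]*1000).astype(np.float32)); return np.round(r[0],1),np.round(r[1],1),round(r[2],1),len(P)
for n in('top','scene'):
    d=np.load(n+'0.npz'); W=d['W'].reshape(-1,3); c=d['c'].reshape(-1,3).astype(int); x,y,z=W.T
    def sel(x0,y0,r,z0,z1): return W[(np.hypot(x-x0,y-y0)<r)&(z>z0)&(z<z1)]
    print(n)
    print('scoop handle top',rect(sel(.556,.32,.1,.140,.16)),'z',np.nanmedian(sel(.556,.32,.1,.140,.16)[:,2]))
    print('handle all',rect(sel(.556,.32,.1,.09,.16)))
    print('pan',rect(sel(.556,.32,.1,.014,.06)), 'backwall',rect(sel(.556,.32,.1,.046,.06)), 'sides',rect(sel(.556,.32,.1,.03,.044)))
    m=(np.hypot(x-.556,y-.32)<.12)&(c.sum(1)<120)&(z>0.0)&(z<.012); print('mat',rect(W[m]))
    P=sel(.53,-.08,.09,.074,.09); r=cv2.minEnclosingCircle((P[:,:2]*1000).astype(np.float32)); print('pot',r,np.median(P[:,2]))
    A=np.c_[2*P[:,:2],np.ones(len(P))]; s=np.linalg.lstsq(A,(P[:,:2]**2).sum(1),rcond=None)[0]; print('  fit',s[:2],np.sqrt(s[2]+s[0]**2+s[1]**2))
    P=sel(.673,-.14,.09,.013,.03); print('cap',cv2.minEnclosingCircle((P[:,:2]*1000).astype(np.float32)),'bar',rect(sel(.673,-.14,.09,.055,.07)))
    m=(np.hypot(x-.489,y+.288)<.1)&(z>.035)&(z<.07); P=W[m];cc=c[m]; dk=cc.sum(1)<120
    print('pedal pad',rect(P[dk]),np.median(P[dk][:,2]),'plate',rect(P[cc.sum(1)>250]))
    m=(np.hypot(x-.566,y-.15)<.2)&(z>.052)&(z<.065)&(y<.21)&(y>.09); print('tray rim',rect(W[m]))
E
python3 m2.py
python3 - <<'E'
import cv2,numpy as np
c=np.load('scene0.npz')['c'][:,:,::-1]; d=np.load('top0.npz')['c'][:,:,::-1]
a=cv2.resize(c[300:400,310:430],None,fx=4,fy=4); b=cv2.resize(d[170:260,120:230],None,fx=3.6,fy=4.44); b=cv2.resize(b,(396,400))
cv2.imwrite('pics/sc.png',np.hstack([a[:,:400],b]))
E
```

```text
top
scoop handle top (array([563.9, 321.1]), array([35.9, 18. ]), 6.6, 88) z 0.14474155055700677
handle all (array([563.6, 320.3]), array([36.6, 19.4]), 6.6, 169)
pan (array([553.6, 320.8]), array([47.4, 67.6]), 3.4, 118) backwall (array([574.2, 304.7]), array([ 8.3, 29.8]), 3.5, 20) sides (array([550.4, 320. ]), array([40.2, 66.3]), 2.7, 51)
mat (array([543.7, 318.3]), array([126.4, 114.9]), 5.5, 792)
pot ((529.91943359375, -79.93698120117188), 55.99501419067383) 0.07888469571277934
  fit [ 0.52967331 -0.07985632] 0.05277873565578182
cap ((672.3588256835938, -139.97525024414062), 61.24415969848633) bar (array([ 671.7, -140.5]), array([38.4, 21.6]), 31.7, 85)
pedal pad (array([ 474.6, -283.9]), array([115.1,  67.6]), 1.5, 338) 0.04665867166560663 plate (array([ 502. , -288.3]), array([76.6, 63.5]), 86.3, 375)
tray rim (array([558.3, 151.4]), array([ 82.8, 273.6]), 85.7, 330)
scene
scoop handle top (array([566.5, 320.4]), array([36.2, 20. ]), 2.4, 272) z 0.14644324195063207
handle all (array([566.5, 320.4]), array([36.3, 20. ]), 3.2, 355)
pan (array([556.1, 319.7]), array([48.4, 65.8]), 3.6, 245) backwall (array([572.2, 323.5]), array([19.7, 67.5]), 20.3, 81) sides (array([556.1, 319.7]), array([48.4, 65.7]), 3.6, 96)
mat (array([0., 0.]), array([0., 0.]), 0.0, 0)
pot ((533.0244750976562, -81.1402359008789), 56.76851272583008) 0.07991114698530224
  fit [ 0.5333487  -0.07992983] 0.0527358864956431
cap ((674.6119995117188, -140.74827575683594), 62.28409957885742) bar (array([ 675.3, -140.9]), array([39.5, 22.3]), 31.7, 151)
pedal pad (array([0., 0.]), array([0., 0.]), 0.0, 0) nan plate (array([ 479.5, -296.5]), array([ 86.2, 110. ]), 86.9, 465)
tray rim (array([560.3, 150.1]), array([ 83.3, 274.3]), 85.8, 820)
  return _methods._mean(a, axis=axis, dtype=dtype,
  ret = ret.dtype.type(ret / rcount)
```

View pics/sc.png

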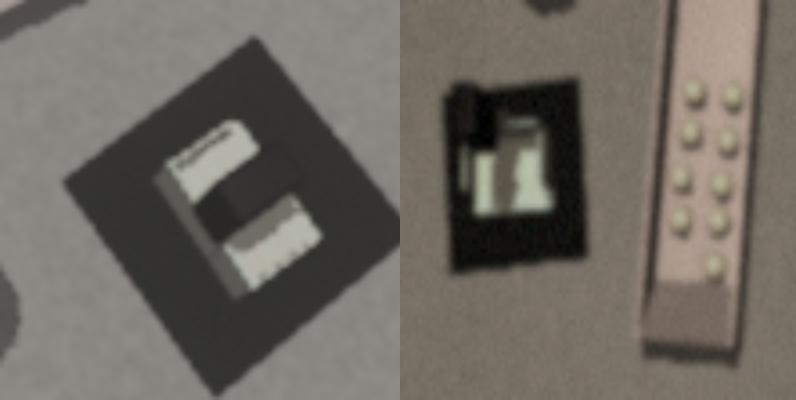

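The back wall is on the far side and the lip faces the robot. The scoop's yaw is about +3.4° with its handle at (0.565, 0.3207). The tray's yaw is about -4.25°.

```bash
cat >> h.py <<'E'
def goal(x,y,z,head):
    "shift/spin in tool axes to bring TCP to x,y,z with tool x heading (deg, world)"
    s=arm.observe(); M=R.from_rotvec(s['ee_rot']).as_matrix()
    h=np.degrees(np.arctan2(M[1,0],M[0,0])); d=(head-h+180)%360-180
    print('clock %.2f'%s['clock'],'pos',np.round(s['position'],4),'head %.2f'%h,'tilt',np.round(M[:2,2],4),'F',np.round(s['force'],1),'w %.3f'%s['width'],'gf %.1f'%s['gripper_force'])
    print('  -> shift',np.round(M.T@(np.array([x,y,z])-s['position']),4),'spin %.4f'%-np.radians(d))
E
python3 -c "
from h import *
goal(.565,.3207,.237,183.4)"
```

```text
clock 0.10 pos [0.2671 0.5646 0.237 ] head 154.68 tilt [-0.0005 -0.0014] F [ 0.3  0.5 -0.1] w 1.000 gf 0.0
  -> shift [-3.736e-01 -9.310e-02  2.000e-04] spin -0.5012
```

Request:
jog_arm([
  [-0.05, -0.012, 0, -0.06],
  [-0.11, -0.027, 0, -0.15],
  [-0.17, -0.042, 0, -0.24],
  [-0.23, -0.057, 0, -0.33],
  [-0.29, -0.072, 0, -0.41],
  [-0.34, -0.085, 0, -0.47],
  [-0.3736, -0.0931, 0, -0.5012],
  [-0.3736, -0.0931, 0, -0.5012],
  [-0.3736, -0.0931, 0, -0.5012],
], hand=0.06)

```text
clock: 1.23
position: [0.5644, 0.3217, 0.2373]
ee_rot: [0.093, -3.139, -0.0]
force: [-0.3, 0.9, 0.1]
width: 0.65
gripper_force: 0.0
```

```bash
python3 - <<'E'
from h import *
goal(.565,.3207,.113,183.4)
im=arm.get_image('wrist'); save(im,'w1.png',s=1.4); W=cloud(im); z=W[...,2]
P=W[(z>.139)&(z<.16)&(np.hypot(W[...,0]-.565,W[...,1]-.32)<.05)]
print(cv2.minAreaRect((P[:,:2]*1000).astype(np.float32)),len(P),np.median(P[:,2]) if len(P) else 0)
E
```

```text
clock 1.23 pos [0.5644 0.3217 0.2373] head -176.59 tilt [-0.0012  0.0003] F [-0.3  0.9  0.1] w 0.650 gf 0.0
  -> shift [-0.0007 -0.0011  0.1243] spin 0.0002
((565.9541015625, 321.0655822753906), (35.47224044799805, 19.909027099609375), 3.1121366024017334) 979 0.14500987204549515
```

View pics/w1.png

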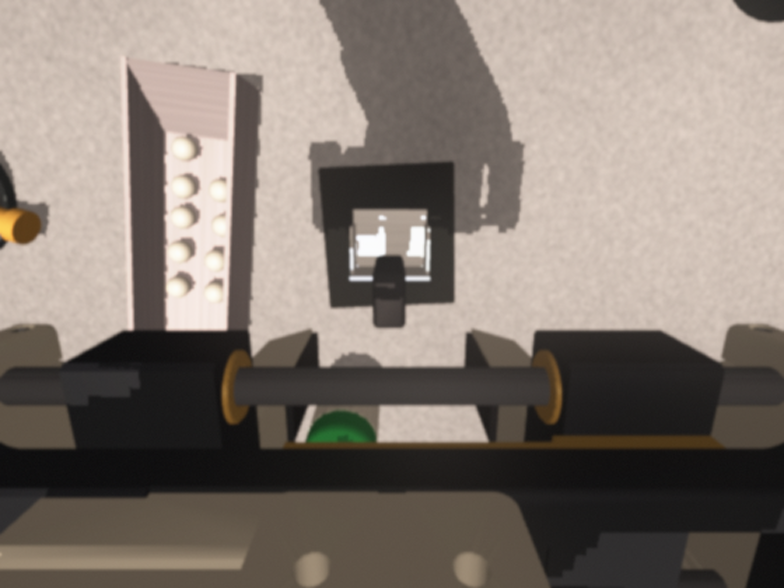

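The wrist view shows the handle at (390,290), centred between the fingers; the green cap of the spray bottle is well behind.

Request:
jog_arm([
  [-0.0015, 0.0005, 0.03, 0.004],
  [-0.0015, 0.0005, 0.07, 0.004],
  [-0.0015, 0.0005, 0.105, 0.004],
  [-0.0015, 0.0005, 0.12, 0.004],
  [-0.0015, 0.0005, 0.1243, 0.004],
  [-0.0015, 0.0005, 0.1243, 0.004],
  [-0.0015, 0.0005, 0.1243, 0.004],
])

```text
clock: 2.15
position: [0.5673, 0.3221, 0.1148]
ee_rot: [-0.087, 3.138, 0.002]
force: [0.3, 0.4, 0.3]
width: 0.655
gripper_force: 0.0
```

Request:
jog_arm([
  [0, 0, 0, 0],
  [0, 0, 0, 0],
  [0, 0, 0, 0],
  [0, 0, 0, 0],
  [0, 0, 0, 0],
  [0, 0, 0, 0],
], hand=0.0, newtons=50)

```text
clock: 2.9
position: [0.5664, 0.3216, 0.1132]
ee_rot: [0.087, -3.14, 0.0]
force: [-0.1, -0.3, -1.1]
width: 0.215
gripper_force: 50.0
```

```bash
python3 -c "
from h import *
c,s=np.cos(np.radians(-4.25)),np.sin(np.radians(-4.25))
T=lambda x:np.array([565.8,150.2])/1e3+x*np.array([c,s])
# scoop origin x=0.091 -> handle +0.024
p=T(.089+.024); print(p)
goal(p[0],p[1],.113+.075,175.75)
goal(p[0],p[1],.113,175.75)"
```

```text
[0.67848927 0.14182574]
clock 2.90 pos [0.5664 0.3216 0.1132] head -176.83 tilt [-0.0004 -0.0002] F [-0.1 -0.3 -1.1] w 0.215 gf 50.0
  -> shift [-0.1019 -0.1857 -0.0748] spin 0.1295
clock 2.90 pos [0.5664 0.3216 0.1132] head -176.83 tilt [-0.0004 -0.0002] F [-0.1 -0.3 -1.1] w 0.215 gf 50.0
  -> shift [-0.1019 -0.1857  0.0002] spin 0.1295
```

Request:
jog_arm([
  [0, 0, -0.025, 0],
  [0, 0, -0.06, 0],
  [0, 0, -0.08, 0],
  [-0.01, -0.035, -0.08, 0.03],
  [-0.03, -0.075, -0.08, 0.06],
  [-0.05, -0.115, -0.08, 0.09],
  [-0.08, -0.155, -0.08, 0.115],
  [-0.1, -0.182, -0.08, 0.1295],
  [-0.1019, -0.1857, -0.08, 0.1295],
  [-0.1019, -0.1857, -0.08, 0.1295],
  [-0.1019, -0.1857, -0.08, 0.1295],
])

```text
clock: 4.28
position: [0.6778, 0.1438, 0.1934]
ee_rot: [-0.113, -3.139, -0.002]
force: [-0.3, -0.1, -1.8]
width: 0.216
gripper_force: 50.0
```

```bash
python3 - <<'E'
from h import *
goal(.6785,.1418,.1135,175.75)
d=np.load('scene0.npz')
for n in('wrist','scene','top'):
    im=arm.get_image(n); W=cloud(im); z=W[...,2]; x,y=W[...,0],W[...,1]
    P=W[(z>.052)&(z<.064)&(abs(x-.55)<.2)&(abs(y-.15)<.06)]
    print(n,'rim',len(P),cv2.minAreaRect((P[:,:2]*1000).astype(np.float32)))
    # side walls: project on tray lateral axis
    t=np.radians(-4.25); q=-(P[:,0]-.5658)*np.sin(t)+(P[:,1]-.1502)*np.cos(t); print('  lateral',np.round([q.min(),q.max()],4), 'far', ((P[:,0]-.5658)*np.cos(t)+(P[:,1]-.1502)*np.sin(t)).max())
    P=W[(z>.082)&(z<.135)&(np.hypot(x-.67,y-.142)<.06)]
    if len(P): print('  pan',len(P),cv2.minAreaRect((P[:,:2]*1000).astype(np.float32)))
    if n=='scene': save(im,'s2.png',(230,340,220,420),3.5)
E
```

```text
clock 4.28 pos [0.6778 0.1438 0.1934] head 175.88 tilt [-0.0007  0.001 ] F [-0.3 -0.1 -1.8] w 0.216 gf 50.0
  -> shift [-0.0009 -0.002   0.0799] spin 0.0023
wrist rim 1685 ((600.328369140625, 147.65573120117188), (82.34233093261719, 192.83946228027344), 85.82707977294922)
  lateral [-0.0412  0.0412] far 0.13109615173627834
  pan 5922 ((658.3982543945312, 146.12631225585938), (66.42036437988281, 53.8012809753418), 86.02981567382812)
scene rim 539 ((515.5038452148438, 152.99859619140625), (83.80598449707031, 184.24595642089844), 85.71401977539062)
  lateral [-0.0428  0.041 ] far 0.04173398357368787
  pan 186 ((660.9384765625, 148.0071258544922), (54.54143142700195, 22.04511070251465), 9.935545921325684)
top rim 103 ((572.8477783203125, 110.0812759399414), (14.961977005004883, 238.8174285888672), 89.12127685546875)
  lateral [-0.0411 -0.0251] far 0.129454314386248
  pan 153 ((654.5811157226562, 126.73439025878906), (29.6404972076416, 52.98420333862305), 89.45996856689453)
```

View pics/s2.png

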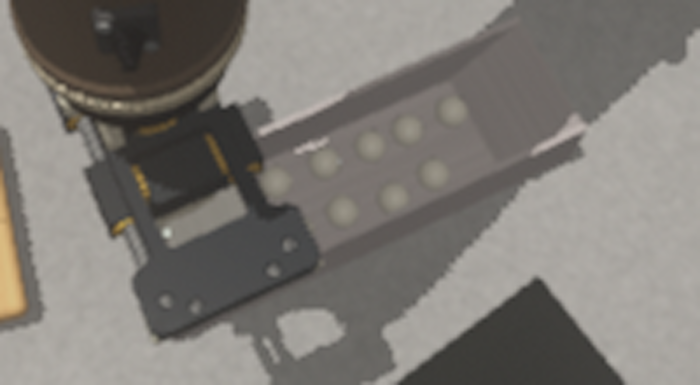

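The wrist cloud shows the pan 2.8 mm off the tray's centre line, so I'll correct that while lowering into the empty far end. The scene view confirms the balls are ahead of the lip.

Request:
jog_arm([
  [-0.0005, -0.0028, 0.0, 0.002],
  [-0.0005, -0.0028, 0.015, 0.002],
  [-0.0005, -0.0028, 0.03, 0.002],
  [-0.0005, -0.0028, 0.045, 0.002],
  [-0.0005, -0.0028, 0.06, 0.002],
  [-0.0005, -0.0028, 0.07, 0.002],
  [-0.0005, -0.0028, 0.076, 0.002],
  [-0.0005, -0.0028, 0.079, 0.002],
  [-0.0005, -0.0028, 0.0795, 0.002],
  [-0.0005, -0.0028, 0.0795, 0.002],
  [-0.0005, -0.0028, 0.0795, 0.002],
])

```text
clock: 5.8
position: [0.6791, 0.1391, 0.1143]
ee_rot: [0.12, 3.139, 0.0]
force: [-0.1, -0.3, -1.2]
width: 0.216
gripper_force: 50.0
```

```bash
python3 -c "
from h import *
t=np.radians(-4.25)
p=np.array([.5658,.1502])+(-.076+.024)*np.array([np.cos(t),np.sin(t)])+.0008*np.array([np.sin(t),-np.cos(t)])
goal(p[0],p[1],.1135,175.75)"
```

```text
clock 5.80 pos [0.6791 0.1391 0.1143] head 175.63 tilt [0.0006 0.0002] F [-0.1 -0.3 -1.2] w 0.216 gf 50.0
  -> shift [0.1658 0.0016 0.0007] spin -0.0020
```

Request:
jog_arm([
  [0.003, 0.0008, 0.0005, 0],
  [0.009, 0.0008, 0.0005, 0],
  [0.017, 0.0008, 0.0005, 0],
  [0.026, 0.0008, 0.0005, 0],
  [0.035, 0.0008, 0.0005, 0],
  [0.044, 0.0008, 0.0005, 0],
  [0.053, 0.0008, 0.0005, 0],
  [0.062, 0.0008, 0.0005, 0],
  [0.071, 0.0008, 0.0005, 0],
  [0.08, 0.0008, 0.0005, 0],
  [0.089, 0.0008, 0.0005, 0],
  [0.098, 0.0008, 0.0005, 0],
  [0.106, 0.0008, 0.0005, 0],
  [0.113, 0.0008, 0.0005, 0],
  [0.118, 0.0008, 0.0005, 0],
  [0.12, 0.0008, 0.0005, 0],
])

```text
clock: 7.8
position: [0.5591, 0.149, 0.1135]
ee_rot: [0.119, 3.139, 0.0]
force: [0.4, 0.7, -1.8]
width: 0.218
gripper_force: 50.0
```

```bash
python3 - <<'E'
from h import *
t=np.radians(-4.25)
p=np.array([.5658,.1502])+(-.076+.024)*np.array([np.cos(t),np.sin(t)])
goal(p[0],p[1],.1135,175.75)
a=arm.get_image('wrist'); b=arm.get_image('scene')
c=np.hstack([cv2.resize(a['color'][0:300,60:360],(400,400)),cv2.resize(b['color'][220:340,240:400],(400,400))])
cv2.imwrite('pics/c3.png',c[:,:,::-1])
E
```

```text
clock 7.80 pos [0.5591 0.149  0.1135] head 175.64 tilt [0.0001 0.0001] F [ 0.4  0.7 -1.8] w 0.218 gf 50.0
  -> shift [0.0454 0.0016 0.    ] spin -0.0019
```

View pics/c3.png

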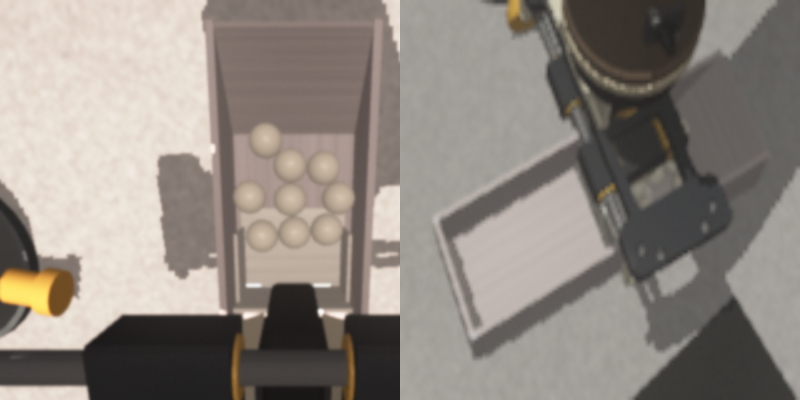

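Three balls are already on the pan and six are ahead of the lip. I'll continue slowly to the slope.

Request:
jog_arm([
  [0.003, 0.0008, 0.0, 0],
  [0.008, 0.0008, 0.0, 0],
  [0.013, 0.0008, 0.0, 0],
  [0.018, 0.0008, 0.0, 0],
  [0.023, 0.0008, 0.0, 0],
  [0.028, 0.0008, 0.0, 0],
  [0.032, 0.0008, 0.0, 0],
  [0.036, 0.0008, 0.0, 0],
  [0.039, 0.0008, 0.0, 0],
  [0.041, 0.0008, 0.0, 0],
  [0.041, 0.0008, 0.0, 0],
  [0.041, 0.0008, 0.0, 0],
])

```text
clock: 9.4
position: [0.5185, 0.1529, 0.1134]
ee_rot: [-0.12, -3.139, -0.0]
force: [-0.8, 0.1, -2.9]
width: 0.217
gripper_force: 50.0
```

```bash
python3 - <<'E'
from h import *
t=np.radians(-4.25)
p=np.array([.5658,.1502])+(-.076+.024)*np.array([np.cos(t),np.sin(t)])
goal(p[0],p[1],.1135,175.75)
a=arm.get_image('wrist')
cv2.imwrite('pics/c4.png',cv2.resize(a['color'][0:300,60:360],(450,450))[:,:,::-1])
E
```

```text
clock 9.40 pos [0.5185 0.1529 0.1134] head 175.63 tilt [-0.0001  0.    ] F [-0.8  0.1 -2.9] w 0.217 gf 50.0
  -> shift [ 0.0047  0.0008 -0.0001] spin -0.0021
```

View pics/c4.png

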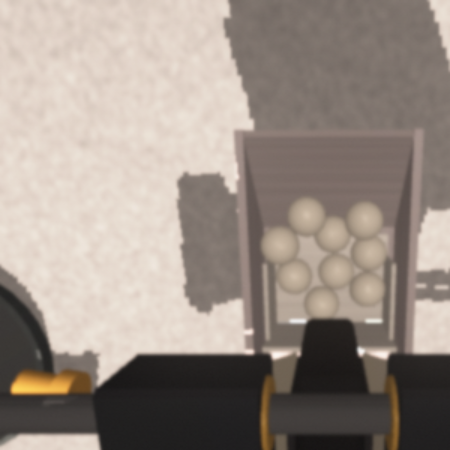

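Request:
jog_arm([
  [0, 0, -0.001, 0],
  [0, 0, -0.003, 0],
  [0, 0, -0.006, 0],
  [0, 0, -0.009, 0],
  [0, 0, -0.012, 0],
  [0, 0, -0.015, 0],
  [0, 0, -0.018, 0],
  [0, 0, -0.021, 0],
  [0, 0, -0.024, 0],
  [0, 0, -0.027, 0],
  [0, 0, -0.03, 0],
  [0, 0, -0.033, 0],
  [0, 0, -0.036, 0],
  [0, 0, -0.039, 0],
  [0, 0, -0.042, 0],
  [0, 0, -0.045, 0],
  [0, 0, -0.047, 0],
  [0, 0, -0.048, 0],
  [0, 0, -0.048, 0],
  [0, 0, -0.048, 0],
])

```text
clock: 11.95
position: [0.5184, 0.1529, 0.1613]
ee_rot: [-0.12, -3.139, 0.0]
force: [-0.7, 0.9, -1.9]
width: 0.213
gripper_force: 50.0
```

```bash
python3 - <<'E'
from h import *
goal(.531,-.08,.2,175.75)
a=arm.get_image('wrist')
cv2.imwrite('pics/c5.png',cv2.resize(a['color'][0:300,60:360],(540,540))[:,:,::-1])
E
```

```text
clock 11.95 pos [0.5184 0.1529 0.1613] head 175.63 tilt [-0.0002 -0.0001] F [-0.7  0.9 -1.9] w 0.213 gf 50.0
  -> shift [-0.0302 -0.2312 -0.0387] spin -0.0020
```

View pics/c5.png

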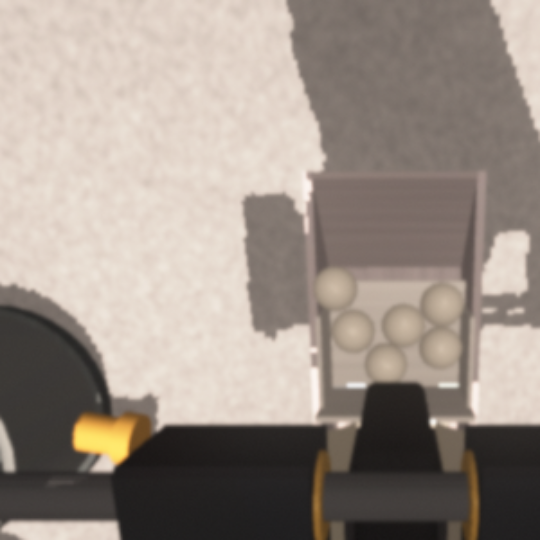

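```bash
cat > balls.py <<'E'
from h import *
from scipy import ndimage as nd
# balls near the pan, in the scoop frame, from the wrist depth; lo/hi are heights
def balls(im,lo,hi):
    W=cloud(im); c=im['color'].astype(int); s=arm.observe()
    M=R.from_rotvec(s['ee_rot']).as_matrix(); p=s['position']
    X=W-p; zs=X[...,2]+.1072 if True else 0
    xs=-(X@M[:,0])+.024; ys=-(X@M[:,1]) if M[1,1]<0 else X@M[:,1]
    m=(zs>lo)&(zs<hi)&(xs>-.06)&(xs<.03)&(abs(ys)<.045)
    Q=np.stack([xs,ys,zs],-1)
    g=cv2.cvtColor(im['color'],cv2.COLOR_RGB2GRAY)
    h=cv2.HoughCircles(cv2.resize(cv2.medianBlur(g,3),None,fx=3,fy=3,interpolation=cv2.INTER_CUBIC),cv2.HOUGH_GRADIENT,1.5,30,param1=80,param2=22,minRadius=24,maxRadius=42)
    out=[]
    if h is not None:
        for u,v,r in h[0]:
            i,j=int(v/3),int(u/3); q=np.nanmedian(Q[i-2:i+3,j-2:j+3].reshape(-1,3),0)
            if -.07<q[0]<.035 and abs(q[1])<.05: out.append((u/3,v/3,r/3,*np.round(q*1000,1)))
    return out
if __name__=='__main__':
    for o in balls(arm.get_image('wrist'),0,.1): print(np.round(o,1))
E
python3 balls.py
```

```text
[308.8 220.2  12.6  29.3  25.   18.1]
[249.2 223.2  13.7  29.4 -23.5  26.4]
[305.8 169.2  12.5 -13.8  21.1  21.3]
[336.2 407.2  11.2   2.8  10.5 213.6]
[272.2 223.8  12.6   5.6  -3.1 100.3]
[255.2 206.8  11.4  21.3 -20.4   1.5]
```

```bash
cat > balls.py <<'E'
from h import *
from scipy import ndimage as nd
def balls(lo=.0165,hi=.035):
    "blobs near ball-top height in the scoop frame (mm)"
    im=arm.get_image('wrist'); s=arm.observe(); W=cloud(im); M=R.from_rotvec(s['ee_rot']).as_matrix(); Q=(W-s['position'])@M
    xs=-Q[...,0]+.024; ys=-Q[...,1]; zs=.1072-Q[...,2]
    m=(zs>lo)&(zs<hi)&(xs>-.08)&(xs<.029)&(abs(ys)<.05)
    l,k=nd.label(m)
    for i in range(1,k+1):
        q=l==i
        if q.sum()>15: print(q.sum(),'x %.1f y %.1f top %.1f'%tuple(1000*v for v in ((xs[q].min()+xs[q].max())/2,(ys[q].min()+ys[q].max())/2,np.percentile(zs[q],97))), 'ext', np.round(1000*np.array([np.ptp(xs[q]),np.ptp(ys[q])])))
if __name__=='__main__': balls()
E
python3 balls.py
```

```text
360 x -19.1 y 26.0 top 21.9 ext [17. 17.]
346 x -11.9 y -21.9 top 21.7 ext [17. 17.]
348 x -2.9 y -4.3 top 21.6 ext [17. 17.]
182 x 9.3 y 30.6 top 34.9 ext [39.  3.]
185 x 9.3 y -32.6 top 34.9 ext [39.  3.]
335 x -0.1 y 18.4 top 21.9 ext [17. 17.]
329 x 7.7 y -21.6 top 21.7 ext [16. 17.]
308 x 14.9 y 3.4 top 21.8 ext [15. 17.]
```

Six balls are on the pan. One of them sits near the lip corner at x=-19, so I'll settle the load deeper while still inside the tray, with a gentle move back and a brisk start towards the lip side.

Request:
jog_arm([
  [-0.002, 0, 0.004, 0],
  [-0.006, 0, 0.008, 0],
  [-0.014, 0, 0.012, 0],
  [-0.025, 0, 0.016, 0],
  [-0.038, 0, 0.018, 0],
  [-0.05, 0, 0.02, 0],
  [-0.06, 0, 0.02, 0],
  [-0.067, 0, 0.02, 0],
  [-0.071, 0, 0.02, 0],
  [-0.073, 0, 0.02, 0],
  [-0.073, 0, 0.02, 0],
  [-0.048, 0, 0.02, 0],
  [-0.026, 0, 0.02, 0],
  [-0.01, 0, 0.018, 0],
  [0.0, 0, 0.014, 0],
  [0.002, 0, 0.01, 0],
  [0.002, 0, 0.006, 0],
  [0.002, 0, 0.003, 0],
  [0.002, 0, 0, 0],
  [0.002, 0, 0, 0],
])

```text
clock: 14.6
position: [0.5168, 0.153, 0.1616]
ee_rot: [0.12, 3.139, 0.0]
force: [0.2, 0.3, -2.3]
width: 0.214
gripper_force: 50.0
```

```bash
python3 balls.py;python3 -c "
from h import *
goal(.5315,-.08,.2,175.75)"
```

```text
365 x -19.7 y -21.5 top 21.9 ext [17. 18.]
353 x -10.1 y -4.4 top 22.1 ext [17. 17.]
355 x -2.7 y 19.5 top 22.0 ext [17. 18.]
175 x 9.2 y 30.9 top 34.9 ext [39.  2.]
168 x 9.3 y -32.5 top 34.7 ext [39.  2.]
351 x 7.2 y -20.8 top 22.1 ext [18. 17.]
337 x 9.2 y 3.4 top 21.9 ext [17. 16.]
clock 14.65 pos [0.5167 0.153  0.1614] head 175.62 tilt [0.0001 0.    ] F [ 0.9  0.2 -0.8] w 0.212 gf 50.0
  -> shift [-0.0326 -0.2312 -0.0386] spin -0.0022
```

One ball rolled back into the tray and the others crept towards the lip, so a level pan isn't secure. I'll tilt the scoop lip-up in the grip by pushing its back wall against the tray's far wall. The approach stays gentle and inside the tray.

Request:
jog_arm([
  [-0.001, 0, 0.002, 0],
  [-0.003, 0, 0.005, 0],
  [-0.0065, 0, 0.008, 0],
  [-0.0115, 0, 0.011, 0],
  [-0.018, 0, 0.014, 0],
  [-0.026, 0, 0.017, 0],
  [-0.0355, 0, 0.02, 0],
  [-0.0465, 0, 0.022, 0],
  [-0.059, 0, 0.023, 0],
  [-0.073, 0, 0.023, 0],
  [-0.087, 0, 0.023, 0],
  [-0.101, 0, 0.023, 0],
  [-0.115, 0, 0.023, 0],
  [-0.129, 0, 0.023, 0],
  [-0.142, 0, 0.023, 0],
  [-0.153, 0, 0.023, 0],
  [-0.161, 0, 0.023, 0],
  [-0.166, 0, 0.023, 0],
  [-0.168, 0, 0.023, 0],
  [-0.168, 0, 0.023, 0],
])

```text
clock: 17.15
position: [0.6839, 0.1403, 0.1384]
ee_rot: [-0.12, -3.139, -0.0]
force: [-0.0, -0.2, -1.0]
width: 0.212
gripper_force: 50.0
```

```bash
python3 balls.py;python3 -c "
from h import *
goal(.5315,-.08,.2,175.75)"
```

```text
979 x -25.3 y 37.9 top 25.2 ext [109.   5.]
978 x -25.5 y -39.9 top 25.3 ext [109.   5.]
350 x -18.2 y -21.8 top 21.8 ext [17. 17.]
337 x -9.0 y -4.3 top 21.8 ext [16. 17.]
186 x 9.3 y 31.1 top 34.9 ext [39.  2.]
333 x -1.2 y 20.0 top 21.7 ext [17. 17.]
183 x 9.3 y -32.4 top 34.9 ext [39.  2.]
326 x 8.3 y -20.4 top 21.6 ext [17. 17.]
321 x 10.0 y 3.4 top 21.7 ext [17. 16.]
clock 17.20 pos [0.6838 0.1404 0.1385] head 175.65 tilt [-0.0002  0.0001] F [ 0.4 -0.2 -1.7] w 0.214 gf 50.0
  -> shift [ 0.1352 -0.2313 -0.0615] spin -0.0018
```

Request:
jog_arm([
  [-0.001, 0, 0, 0],
  [-0.002, 0, 0, 0],
  [-0.003, 0, 0, 0],
  [-0.004, 0, 0, 0],
  [-0.005, 0, 0, 0],
  [-0.006, 0, 0, 0],
  [-0.007, 0, 0, 0],
  [-0.008, 0, 0, 0],
  [-0.009, 0, 0, 0],
  [-0.01, 0, 0, 0],
  [-0.01, 0, 0, 0],
], newtons=25)

```text
clock: 18.58
position: [0.694, 0.1395, 0.1383]
ee_rot: [-0.12, -3.139, -0.0]
force: [-4.4, 0.8, -3.8]
width: 0.215
gripper_force: 25.0
```

```bash
python3 balls.py;python3 -c "
from h import *
goal(.5315,-.08,.2,175.75)"
```

```text
979 x -26.7 y -37.7 top 25.5 ext [107.   9.]
976 x -25.9 y 36.0 top 25.4 ext [108.   9.]
459 x -17.5 y -21.8 top 24.6 ext [18. 18.]
755 x 1.6 y 21.6 top 33.9 ext [41. 21.]
346 x 1.4 y -24.2 top 34.6 ext [41. 19.]
430 x -8.7 y -4.4 top 23.8 ext [19. 19.]
356 x 9.1 y 3.4 top 22.4 ext [17. 18.]
356 x 9.4 y -20.5 top 22.5 ext [18. 18.]
clock 18.62 pos [0.694  0.1395 0.1383] head 175.64 tilt [-0.  0.] F [-3.7  0.7 -2.8] w 0.214 gf 25.0
  -> shift [ 0.1454 -0.2312 -0.0617] spin -0.0020
```

Request:
jog_arm([
  [-0.001, 0, 0, 0],
  [-0.002, 0, 0, 0],
  [-0.003, 0, 0, 0],
  [-0.004, 0, 0, 0],
  [-0.005, 0, 0, 0],
  [-0.006, 0, 0, 0],
  [-0.007, 0, 0, 0],
  [-0.008, 0, 0, 0],
  [-0.009, 0, 0, 0],
  [-0.01, 0, 0, 0],
  [-0.011, 0, 0, 0],
  [-0.012, 0, 0, 0],
  [-0.012, 0, 0, 0],
])

```text
clock: 20.25
position: [0.7061, 0.1385, 0.1385]
ee_rot: [0.12, 3.139, -0.0]
force: [-4.6, 0.4, -2.9]
width: 0.214
gripper_force: 25.0
```

```bash
python3 balls.py;python3 -c "
from h import *
goal(.5315,-.08,.2,175.75)"
```

```text
869 x -32.3 y 37.2 top 25.2 ext [95.  6.]
880 x -32.5 y -39.0 top 25.3 ext [95.  6.]
2911 x -14.2 y -1.1 top 33.0 ext [51. 66.]
435 x -3.8 y -20.5 top 24.5 ext [19. 19.]
clock 20.30 pos [0.7061 0.1385 0.1385] head 175.63 tilt [ 0.0002 -0.0001] F [-4.1  0.2 -2.9] w 0.212 gf 25.0
  -> shift [ 0.1574 -0.2312 -0.0616] spin -0.0021
```

The tilt is holding at about 11°, lip up. I'll grip firmer, back off the wall and lift.

Request:
jog_arm([
  [0.0, 0, 0, 0],
  [0.002, 0, 0, 0],
  [0.004, 0, -0.004, 0],
  [0.006, 0, -0.011, 0],
  [0.007, 0, -0.021, 0],
  [0.007, 0, -0.034, 0],
  [0.007, 0, -0.048, 0],
  [0.007, 0, -0.062, 0],
  [0.007, 0, -0.074, 0],
  [0.007, 0, -0.084, 0],
  [0.007, 0, -0.09, 0],
  [0.007, 0, -0.09, 0],
  [0.007, 0, -0.09, 0],
], newtons=50)

```text
clock: 21.92
position: [0.6987, 0.1391, 0.2279]
ee_rot: [-0.12, -3.138, 0.0]
force: [-0.5, -0.2, -1.8]
width: 0.215
gripper_force: 50.0
```

```bash
cat > tilt.py <<'E'
from h import *
def tilt(save_as=None):
    "scoop tilt in the grip from the wrist cloud: side-wall top edges"
    im=arm.get_image('wrist'); s=arm.observe(); W=cloud(im); M=R.from_rotvec(s['ee_rot']).as_matrix(); Q=(W-s['position'])@M
    f=-Q[...,0]; l=-Q[...,1]; z=-Q[...,2]-.008   # relative to the grasp point, f away from lip
    for sg in(1,-1):
        m=(l*sg>.0295)&(l*sg<.0345)&(z>-.13)&(z<-.04)&(f<.05)&(f>-.13)
        ff,zz=f[m],z[m]; b=np.round(ff/.003).astype(int)
        e=np.array([(ff[b==k].mean(),np.percentile(zz[b==k],95)) for k in np.unique(b) if (b==k).sum()>5])
        if len(e): print('side',sg,np.round(1000*e).astype(int).tolist())
    if save_as: cv2.imwrite('pics/'+save_as,cv2.resize(im['color'][0:300,60:460],(800,600))[:,:,::-1])
    return im
if __name__=='__main__':
    import sys; tilt(*sys.argv[1:])
E
python3 tilt.py c6.png; python3 -c "
from h import *
goal(.567,-.083,.23,175.75)"
```

```text
side 1 [[-69, -103], [-66, -103], [-63, -104], [-60, -104], [-57, -97], [-54, -78], [-51, -72], [-48, -72], [-45, -72], [-42, -73], [-39, -73], [-36, -74], [-33, -75], [-30, -75], [-27, -75], [-24, -77], [-21, -77], [-18, -78], [-15, -78], [-12, -68], [-9, -67]]
side -1 [[-69, -102], [-66, -103], [-63, -102], [-60, -91], [-57, -91], [-54, -78], [-51, -71], [-48, -72], [-45, -73], [-42, -73], [-39, -73], [-36, -74], [-33, -75], [-30, -75], [-27, -76], [-24, -77], [-21, -77], [-18, -78], [-15, -78], [-12, -67], [-9, -67]]
clock 21.98 pos [0.6987 0.1391 0.2278] head 175.64 tilt [-0.0009 -0.0002] F [ 0.6  0.4 -2.4] w 0.216 gf 50.0
  -> shift [ 0.1144 -0.2315 -0.002 ] spin -0.0020
```

View pics/c6.png

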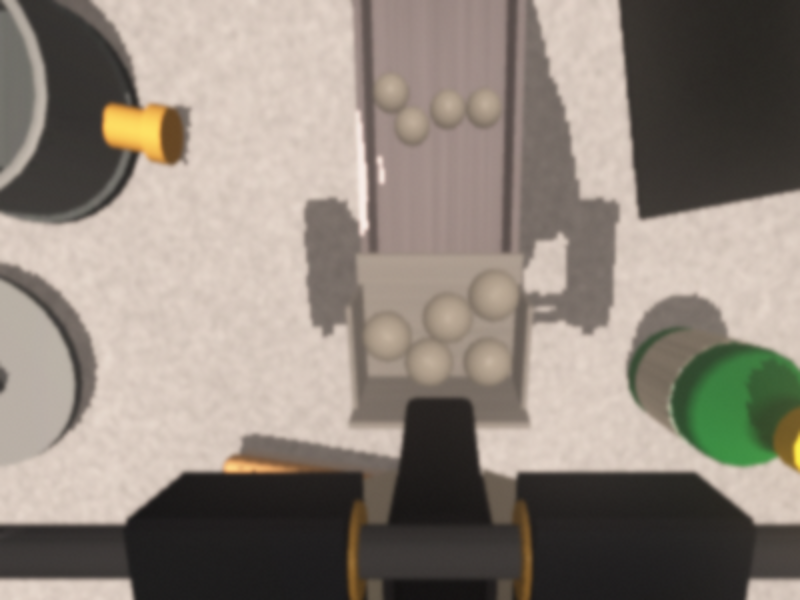

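Five balls are secure at the back of the tilted pan, tilted about 11°, and four remain in the tray. Now over to the pot.

Request:
jog_arm([
  [0.0017, -0.0034, 0, 0],
  [0.0063, -0.0128, 0, 0],
  [0.0135, -0.0273, 0, 0],
  [0.0226, -0.0458, 0, 0],
  [0.0332, -0.0671, 0, 0],
  [0.045, -0.0912, 0, 0],
  [0.0572, -0.1158, 0, 0],
  [0.0693, -0.1403, 0, 0],
  [0.0812, -0.1644, 0, 0],
  [0.0917, -0.1857, 0, 0],
  [0.1009, -0.2042, 0, 0],
  [0.1081, -0.2188, 0, 0],
  [0.1127, -0.228, 0, 0],
  [0.1144, -0.2315, 0, 0],
  [0.1144, -0.2315, 0, 0],
  [0.1144, -0.2315, 0, 0],
])

```text
clock: 23.98
position: [0.5676, -0.0822, 0.2283]
ee_rot: [0.118, 3.139, 0.001]
force: [0.6, 0.1, -2.0]
width: 0.214
gripper_force: 50.0
```

```bash
cat > pot.py <<'E'
from h import *
im=arm.get_image('wrist'); s=arm.observe(); W=cloud(im); x,y,z=W[...,0],W[...,1],W[...,2]
P=W[(z>.074)&(z<.084)&(np.hypot(x-.5315,y+.08)<.065)&(np.hypot(x-.5315,y+.08)>.042)]
A=np.c_[2*P[:,:2],np.ones(len(P))]; q=np.linalg.lstsq(A,(P[:,:2]**2).sum(1),rcond=None)[0]; print('pot fit',q[:2],np.sqrt(q[2]+q[0]**2+q[1]**2),len(P))
M=R.from_rotvec(s['ee_rot']).as_matrix(); print('pot centre in tool',(np.array([q[0],q[1],.08])-s['position'])@M)
E
python3 pot.py; python3 tilt.py; python3 -c "
from h import *
goal(.567,-.083,.15,175.75)"
```

```text
pot fit [ 0.53243424 -0.08065444] 0.05253327647977267 1412
pot centre in tool [ 0.03520936 -0.00110824  0.1483593 ]
side 1 [[-69, -102], [-66, -102], [-63, -103], [-60, -104], [-57, -96], [-54, -79], [-51, -71], [-48, -72], [-45, -73], [-42, -72], [-39, -73], [-36, -74], [-33, -75], [-30, -75], [-27, -76], [-24, -76], [-21, -77], [-18, -78], [-15, -78], [-12, -68], [-9, -67]]
side -1 [[-69, -102], [-66, -102], [-63, -102], [-60, -104], [-57, -90], [-54, -78], [-51, -72], [-48, -72], [-45, -72], [-42, -72], [-39, -74], [-36, -74], [-33, -75], [-30, -75], [-27, -76], [-24, -76], [-21, -77], [-18, -77], [-15, -78], [-12, -68], [-9, -67]]
clock 24.07 pos [ 0.5676 -0.0824  0.2283] head 175.69 tilt [-0.      0.0002] F [-0.2 -1.2 -1.7] w 0.215 gf 50.0
  -> shift [ 0.0005 -0.0007  0.0783] spin -0.0010
```

Request:
jog_arm([
  [0, -0.001, 0.005, 0],
  [0, -0.001, 0.015, 0],
  [0, -0.001, 0.03, 0],
  [0, -0.001, 0.045, 0],
  [0, -0.001, 0.058, 0],
  [0, -0.001, 0.068, 0],
  [0, -0.001, 0.075, 0],
  [0, -0.001, 0.078, 0],
  [0, -0.001, 0.078, 0],
  [0, -0.001, 0.078, 0],
])

```text
clock: 25.32
position: [0.5675, -0.0841, 0.1508]
ee_rot: [0.12, 3.139, 0.0]
force: [0.2, 0.7, -2.3]
width: 0.212
gripper_force: 50.0
```

Request:
jog_arm([
  [0.003, 0, 0, 0],
  [0.006, 0, -0.001, 0],
  [0.01, 0, -0.0035, 0],
  [0.014, 0, -0.0062, 0],
  [0.018, 0, -0.0085, 0],
  [0.022, 0, -0.0105, 0],
  [0.026, 0, -0.012, 0],
  [0.03, 0, -0.0137, 0],
  [0.034, 0, -0.0152, 0],
  [0.038, 0, -0.0165, 0],
  [0.042, 0, -0.0175, 0],
  [0.046, 0, -0.0182, 0],
  [0.046, 0, -0.0182, 0],
], newtons=20)

```text
clock: 26.95
position: [0.521, -0.0805, 0.1687]
ee_rot: [-0.12, -3.139, -0.0]
force: [1.2, -1.9, -2.1]
width: 0.219
gripper_force: 20.0
```

```bash
python3 tilt.py c7.png; python3 -c "
from h import *
goal(.567,-.083,.15,175.75)"
```

```text
side 1 [[-33, -96], [-30, -97], [-28, -97], [-24, -98], [-18, -85], [-15, -84], [-12, -83], [-9, -83], [-6, -83], [-3, -82], [0, -82], [3, -81], [6, -81], [9, -81], [12, -80], [15, -86], [18, -93], [21, -95], [24, -104]]
side -1 [[-35, -98], [-33, -97], [-30, -96], [-27, -97], [-24, -120], [-21, -119], [-18, -85], [-15, -85], [-12, -84], [-9, -83], [-6, -83], [-3, -82], [0, -82], [3, -81], [6, -81], [9, -80], [12, -80], [15, -84], [18, -90], [21, -98], [24, -104]]
clock 27.00 pos [ 0.5211 -0.0805  0.1687] head 175.63 tilt [-0.0004  0.0001] F [ 0.7 -1.6 -1.1] w 0.219 gf 20.0
  -> shift [-0.046   0.001   0.0186] spin -0.0020
```

View pics/c7.png

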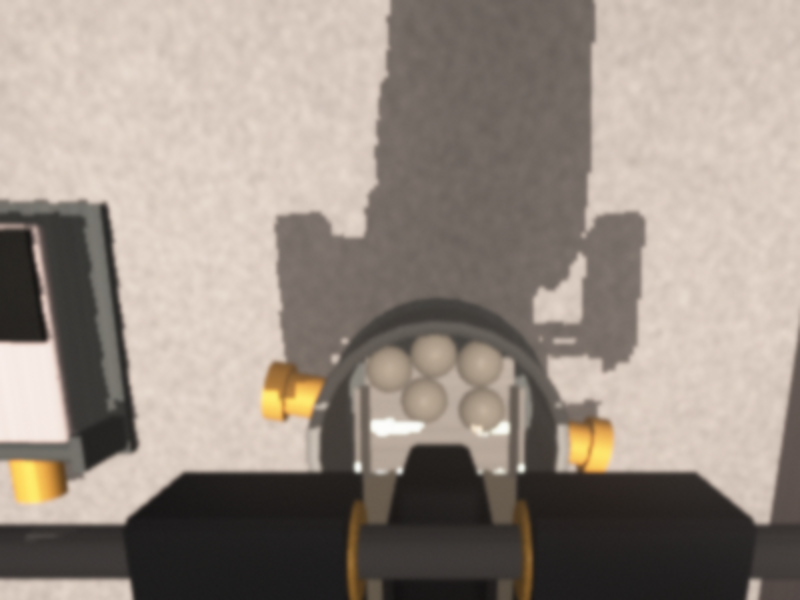

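The balls have rolled down to the lip and are held by the pot's wall. I'll continue the tilt to about -30°.

Request:
jog_arm([
  [0.004, 0, -0.0005, 0],
  [0.008, 0, -0.001, 0],
  [0.012, 0, -0.0015, 0],
  [0.016, 0, -0.002, 0],
  [0.02, 0, -0.002, 0],
  [0.024, 0, -0.002, 0],
  [0.028, 0, -0.002, 0],
  [0.032, 0, -0.002, 0],
  [0.036, 0, -0.0015, 0],
  [0.04, 0, -0.001, 0],
  [0.043, 0, -0.001, 0],
  [0.043, 0, -0.001, 0],
])

```text
clock: 28.5
position: [0.4779, -0.0771, 0.1695]
ee_rot: [-0.119, -3.138, -0.0]
force: [2.5, -1.2, -2.4]
width: 0.217
gripper_force: 20.0
```

```bash
python3 tilt.py; python3 -c "
from h import *
goal(.567,-.083,.15,175.75)"
```

```text
side 1 [[9, -99], [12, -87], [15, -86], [18, -92], [21, -94]]
side -1 [[7, -102], [9, -98], [12, -88], [15, -86], [18, -90], [21, -94], [24, -104], [27, -114]]
clock 28.55 pos [ 0.478  -0.0772  0.1694] head 175.64 tilt [-0.001   0.0001] F [ 1.8 -2.  -3.1] w 0.217 gf 20.0
  -> shift [-0.0892  0.001   0.0194] spin -0.0020
```

Request:
jog_arm([
  [0, 0, 0, 0],
  [-0.003, 0, 0, 0],
  [-0.008, 0, 0, 0],
  [-0.013, 0, 0, 0],
  [-0.018, 0, 0, 0],
  [-0.022, 0, 0, 0],
  [-0.025, 0, 0, 0],
  [-0.025, 0, 0, 0],
  [-0.025, 0, 0, 0],
  [-0.025, 0, -0.01, 0],
  [-0.025, 0, -0.025, 0],
  [-0.025, 0, -0.045, 0],
  [-0.025, 0, -0.065, 0],
  [-0.025, 0, -0.08, 0],
  [-0.025, 0, -0.085, 0],
  [-0.025, 0, -0.085, 0],
], newtons=50)

```text
clock: 30.55
position: [0.5034, -0.0791, 0.2547]
ee_rot: [0.12, 3.139, 0.0]
force: [0.3, 0.4, -1.8]
width: 0.214
gripper_force: 50.0
```

```bash
python3 tilt.py c8.png; python3 -c "
from h import *
goal(.567,.32,.25,183.4)"
```

```text
side 1 [[15, -85], [19, -92], [21, -92], [24, -104], [27, -112]]
side -1 [[13, -86], [15, -85], [19, -89], [21, -96], [24, -104], [27, -111]]
clock 30.60 pos [ 0.5032 -0.0791  0.2543] head 175.64 tilt [-0.0006  0.0001] F [-0.3  0.2 -1.2] w 0.218 gf 50.0
  -> shift [-0.0333  0.4028  0.0042] spin -0.1355
```

View pics/c8.png

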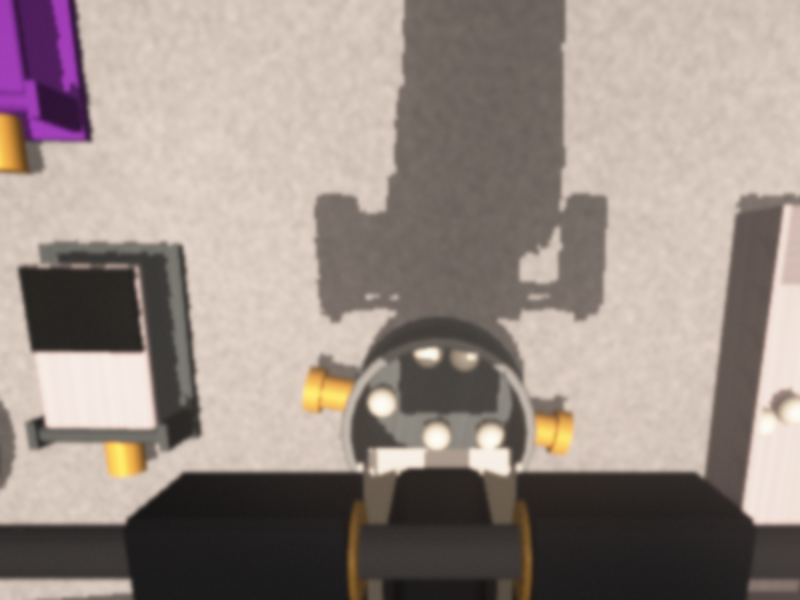

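All five balls are in the pot. I'll re-level the empty scoop by pushing its back against the pot's far rim.

Request:
jog_arm([
  [0.003, 0, 0.01, 0],
  [0.005, 0, 0.03, 0],
  [0.005, 0, 0.055, 0],
  [0.005, 0, 0.075, 0],
  [0.005, 0, 0.088, 0],
  [0.005, 0, 0.092, 0],
  [0.005, 0, 0.092, 0],
])

```text
clock: 31.48
position: [0.4985, -0.0788, 0.1626]
ee_rot: [-0.12, -3.139, -0.0]
force: [0.5, 0.6, -2.0]
width: 0.216
gripper_force: 50.0
```

Request:
jog_arm([
  [-0.003, 0, 0, 0],
  [-0.007, 0, 0, 0],
  [-0.011, 0, 0, 0],
  [-0.015, 0, -0.001, 0],
  [-0.02, 0, -0.003, 0],
  [-0.025, 0, -0.005, 0],
  [-0.03, 0, -0.007, 0],
  [-0.035, 0, -0.008, 0],
  [-0.04, 0, -0.009, 0],
  [-0.045, 0, -0.01, 0],
  [-0.05, 0, -0.01, 0],
  [-0.054, 0, -0.01, 0],
  [-0.056, 0, -0.01, 0],
  [-0.056, 0, -0.01, 0],
], newtons=20)

```text
clock: 33.22
position: [0.5545, -0.0831, 0.1726]
ee_rot: [0.12, 3.139, -0.0]
force: [-1.8, -1.5, -0.6]
width: 0.216
gripper_force: 20.0
```

```bash
python3 tilt.py; python3 -c "
from h import *
goal(.567,.32,.25,183.4)"
```

```text
side 1 [[-66, -101], [-63, -101], [-60, -101], [-58, -103], [-36, -117], [-33, -116], [-30, -83], [-27, -82], [-24, -82], [-21, -82], [-18, -81], [-15, -82], [-12, -81], [-9, -80], [-6, -80], [-3, -80], [0, -80], [3, -80], [6, -80], [9, -73], [11, -84]]
side -1 [[-66, -100], [-63, -101], [-60, -101], [-36, -116], [-33, -116], [-30, -83], [-27, -82], [-24, -82], [-21, -82], [-18, -81], [-15, -81], [-12, -81], [-9, -81], [-6, -80], [-3, -81], [0, -80], [3, -80], [6, -80], [9, -73], [11, -85]]
clock 33.27 pos [ 0.5545 -0.083   0.1725] head 175.64 tilt [ 0.0004 -0.0001] F [-2.1 -1.7 -0.4] w 0.215 gf 20.0
  -> shift [ 0.0181  0.4028 -0.0775] spin -0.1355
```

Request:
jog_arm([
  [-0.002, 0, 0, 0],
  [-0.004, 0, 0, 0],
  [-0.006, 0, 0, 0],
  [-0.0075, 0, 0, 0],
  [-0.0075, 0, 0, 0],
])

```text
clock: 33.9
position: [0.562, -0.0836, 0.1726]
ee_rot: [0.12, 3.139, -0.0]
force: [-2.8, -2.1, 0.4]
width: 0.217
gripper_force: 20.0
```

```bash
python3 tilt.py; python3 -c "
from h import *
t=np.radians(-4.25)
p=np.array([.5658,.1502])+(.089+.024)*np.array([np.cos(t),np.sin(t)])
goal(p[0],p[1],.20,175.75)"
```

```text
side 1 [[-75, -100], [-72, -100], [-69, -101], [-66, -101], [-45, -114], [-42, -114], [-39, -114], [-35, -82], [-33, -81], [-30, -80], [-27, -80], [-24, -80], [-21, -81], [-18, -80], [-15, -80], [-12, -80], [-9, -80], [-6, -80], [-3, -80], [0, -80], [3, -72], [5, -68]]
side -1 [[-75, -100], [-72, -100], [-69, -100], [-67, -101], [-45, -114], [-42, -113], [-39, -114], [-35, -81], [-33, -80], [-30, -80], [-27, -80], [-24, -80], [-21, -80], [-18, -80], [-15, -80], [-12, -80], [-9, -80], [-6, -80], [-3, -80], [0, -80], [3, -69], [5, -68]]
clock 33.95 pos [ 0.5619 -0.0836  0.1726] head 175.63 tilt [ 0.0003 -0.    ] F [-1.9 -2.6 -0.5] w 0.220 gf 20.0
  -> shift [-0.0991  0.2337 -0.0273] spin -0.0021
```

The scoop is level again. Back over the tray's far end, checking the ball positions before lowering.

Request:
jog_arm([
  [0.006, 0, 0, 0],
  [0.006, 0, -0.015, 0],
  [0.006, 0, -0.04, 0],
  [0.004, 0.002, -0.055, 0],
  [-0.005, 0.03, -0.055, 0],
  [-0.025, 0.08, -0.055, 0],
  [-0.05, 0.13, -0.055, 0],
  [-0.075, 0.18, -0.055, 0],
  [-0.093, 0.22, -0.055, 0],
  [-0.099, 0.233, -0.055, 0],
  [-0.099, 0.233, -0.055, 0],
  [-0.099, 0.233, -0.055, 0],
], newtons=50)

```text
clock: 35.45
position: [0.678, 0.1391, 0.2279]
ee_rot: [0.123, 3.139, -0.002]
force: [1.2, -0.9, -1.8]
width: 0.216
gripper_force: 50.0
```

```bash
cat > tr.py <<'E'
from h import *
from scipy import ndimage as nd
im=arm.get_image('wrist'); s=arm.observe(); W=cloud(im); t=np.radians(-4.25); d=W-np.array([.5658,.1502,0])
X=d[...,0]*np.cos(t)+d[...,1]*np.sin(t); Y=-d[...,0]*np.sin(t)+d[...,1]*np.cos(t); Z=W[...,2]
m=(Z>.052)&(Z<.062)&(abs(Y)<.05)&(X<.14)&(X>-.15); print('rim lat',np.round([Y[m].min(),Y[m].max(),X[m].min(),X[m].max()],4))
m=(Z>.017)&(Z<.03)&(abs(Y)<.034)&(X>-.1)&(X<.12); l,k=nd.label(m)
for i in range(1,k+1):
    if (l==i).sum()>15: print('ball?',(l==i).sum(),np.round([X[l==i].mean(),Y[l==i].mean(),Z[l==i].max()],3))
p=s['position']
m=(Z>p[2]-.10)&(Z<p[2]-.055)&(X>.02)&(X<.17)&(abs(Y)<.05); print('pan X',np.round(np.percentile(X[m],[.5,99.5]),4),'Y',np.round([Y[m].min(),Y[m].max()],4),m.sum())
E
python3 tr.py; python3 tilt.py; python3 -c "
from h import *
goal(.6785,.1418,.20,175.75)"
```

```text
rim lat [-0.0412  0.0412 -0.0737  0.0872]
ball? 502 [-0.014 -0.02   0.026]
ball? 523 [-0.014  0.014  0.027]
pan X [0.078  0.1195] Y [-0.0349  0.0313] 1479
side 1 [[-45, -114], [-42, -114], [-39, -114], [-35, -82], [-33, -81], [-30, -80], [-27, -81], [-24, -80], [-21, -81], [-18, -80], [-15, -80], [-12, -80], [-9, -80], [-6, -80], [-3, -80], [0, -80], [3, -79], [5, -68]]
side -1 [[-45, -114], [-42, -114], [-39, -114], [-35, -82], [-33, -81], [-30, -80], [-27, -80], [-24, -80], [-21, -80], [-18, -80], [-15, -80], [-12, -80], [-9, -80], [-6, -80], [-3, -80], [0, -81], [3, -71], [5, -69]]
clock 35.55 pos [0.678  0.1391 0.2281] head 175.50 tilt [ 0.0003 -0.0007] F [ 0.6  0.4 -1.8] w 0.220 gf 50.0
  -> shift [-0.0002  0.0027  0.0281] spin -0.0044
```

Request:
jog_arm([
  [0, 0.0018, 0, -0.004],
  [0, 0.0018, 0.02, -0.004],
  [0, 0.0018, 0.04, -0.004],
  [0, 0.0018, 0.06, -0.004],
  [0, 0.0018, 0.08, -0.004],
  [0, 0.0018, 0.095, -0.004],
  [0, 0.0018, 0.106, -0.004],
  [0, 0.0018, 0.111, -0.004],
  [0, 0.0018, 0.113, -0.004],
  [0, 0.0018, 0.113, -0.004],
])

```text
clock: 36.8
position: [0.6786, 0.1431, 0.115]
ee_rot: [0.113, 3.139, 0.0]
force: [1.4, -0.0, -0.8]
width: 0.218
gripper_force: 50.0
```

Request:
jog_arm([
  [0, 0, 0.0005, 0],
  [0, 0, 0.001, 0],
  [0, 0, 0.0015, 0],
  [0, 0, 0.002, 0],
  [0, 0, 0.0025, 0],
  [0, 0, 0.0025, 0],
], newtons=15)

```text
clock: 37.55
position: [0.6798, 0.143, 0.1138]
ee_rot: [0.114, 3.136, 0.001]
force: [1.3, -1.1, 7.5]
width: 0.218
gripper_force: 15.0
```

```bash
python3 tilt.py; python3 tr.py; python3 -c "
from h import *
goal(.6785,.1418,.1135,175.75)"
```

```text
side 1 [[-129, -101], [-126, -115], [-123, -115], [-120, -115], [-117, -115], [-114, -115], [-111, -115], [-108, -115], [-105, -116], [-102, -115], [-99, -115], [-96, -115], [-93, -115], [-90, -115], [-87, -115], [-84, -115], [-81, -115], [-78, -116], [-75, -115], [-72, -115], [-69, -115], [-66, -116], [-63, -115], [-60, -115], [-57, -115], [-54, -115], [-51, -115], [-48, -115], [-45, -113], [-42, -113], [-39, -113], [-36, -80], [-33, -80], [-30, -80], [-27, -80], [-24, -80], [-21, -80], [-18, -80], [-15, -80], [-12, -80], [-9, -80], [-6, -80], [-3, -79], [0, -80], [3, -69], [5, -68], [13, -83], [14, -83]]
side -1 [[-129, -98], [-126, -100], [-123, -103], [-120, -115], [-117, -115], [-114, -115], [-111, -115], [-108, -115], [-105, -115], [-102, -115], [-99, -115], [-96, -115], [-93, -115], [-90, -115], [-87, -115], [-84, -115], [-81, -115], [-78, -115], [-75, -115], [-72, -114], [-69, -115], [-66, -115], [-63, -115], [-60, -115], [-57, -116], [-54, -116], [-51, -115], [-48, -114], [-45, -114], [-42, -113], [-39, -113], [-36, -80], [-33, -80], [-30, -80], [-27, -79], [-24, -80], [-21, -80], [-18, -80], [-15, -80], [-12, -80], [-9, -80], [-6, -80], [-3, -80], [0, -80], [3, -69], [5, -68], [13, -81], [14, -77]]
rim lat [-0.0414  0.0411 -0.0292  0.1225]
ball? 1170 [-0.014 -0.02   0.026]
ball? 602 [-0.014  0.024  0.027]
ball? 608 [-0.014  0.004  0.027]
ball? 196 [ 0.107 -0.025  0.03 ]
ball? 195 [0.107 0.029 0.03 ]
pan X [0.0206 0.1283] Y [-0.0413  0.0411] 5891
clock 37.65 pos [0.6798 0.143  0.1138] head 175.86 tilt [0.0035 0.0005] F [ 0.8 -0.2  7.5] w 0.216 gf 15.0
  -> shift [ 0.0012 -0.0013  0.0003] spin 0.0018
```

Request:
jog_arm([
  [0, 0, -0.001, 0],
  [0.002, -0.0015, -0.002, 0],
  [0.008, -0.0015, -0.002, 0],
  [0.017, -0.0015, -0.002, 0],
  [0.026, -0.0015, -0.002, 0],
  [0.035, -0.0015, -0.002, 0],
  [0.044, -0.0015, -0.002, 0],
  [0.053, -0.0015, -0.002, 0],
  [0.062, -0.0015, -0.002, 0],
  [0.071, -0.0015, -0.002, 0],
  [0.08, -0.0015, -0.002, 0],
  [0.089, -0.0015, -0.002, 0],
  [0.098, -0.0015, -0.002, 0],
  [0.107, -0.0015, -0.002, 0],
  [0.116, -0.0015, -0.002, 0],
  [0.123, -0.0015, -0.002, 0],
  [0.128, -0.0015, -0.002, 0],
  [0.13, -0.0015, -0.002, 0],
], newtons=50)

```text
clock: 39.9
position: [0.5483, 0.1509, 0.1142]
ee_rot: [0.113, 3.14, 0.0]
force: [0.2, -0.5, -1.9]
width: 0.217
gripper_force: 50.0
```

```bash
python3 balls.py; python3 -c "
from h import *
t=np.radians(-4.25)
p=np.array([.5658,.1502])+(-.076+.024)*np.array([np.cos(t),np.sin(t)])
goal(p[0],p[1],.1135,175.75)"
```

```text
3089 x -25.6 y -0.5 top 34.4 ext [109.  75.]
152 x -31.4 y 26.1 top 18.8 ext [12. 11.]
151 x -30.7 y -7.8 top 19.2 ext [12. 11.]
151 x -30.7 y -27.4 top 18.9 ext [12. 11.]
317 x -19.0 y 8.9 top 21.3 ext [15. 16.]
386 x 8.3 y 22.6 top 34.9 ext [40. 19.]
clock 39.95 pos [0.5483 0.1509 0.1142] head 175.87 tilt [-0.0001  0.0001] F [-0.8  0.1 -1.7] w 0.220 gf 50.0
  -> shift [0.0345 0.0006 0.0007] spin 0.0021
```

Request:
jog_arm([
  [0.003, 0, 0.0005, 0],
  [0.008, 0, 0.0005, 0],
  [0.013, 0, 0.0005, 0],
  [0.018, 0, 0.0005, 0],
  [0.023, 0, 0.0005, 0],
  [0.028, 0, 0.0005, 0],
  [0.032, 0, 0.0005, 0],
  [0.035, 0, 0, 0],
  [0.037, 0, -0.003, 0],
  [0.04, 0, -0.007, 0],
  [0.043, 0, -0.011, 0],
  [0.046, 0, -0.015, 0],
  [0.049, 0, -0.019, 0],
  [0.052, 0, -0.023, 0],
  [0.054, 0, -0.026, 0],
  [0.054, 0, -0.028, 0],
  [0.054, 0, -0.031, 0],
  [0.054, 0, -0.035, 0],
  [0.054, 0, -0.035, 0],
])

```text
clock: 42.32
position: [0.4946, 0.1548, 0.1493]
ee_rot: [-0.113, -3.139, -0.0]
force: [0.5, 0.3, -2.3]
width: 0.213
gripper_force: 50.0
```

```bash
python3 balls.py; python3 tilt.py|cut -c1-150; python3 -c "
from h import *
goal(.5658,.15,.1135,175.75)"
```

```text
335 x -20.5 y 25.5 top 21.3 ext [17. 16.]
326 x -20.5 y -7.1 top 21.4 ext [17. 16.]
351 x -20.6 y -27.4 top 21.4 ext [17. 17.]
322 x -9.0 y 8.9 top 21.3 ext [16. 16.]
377 x 8.3 y 22.6 top 34.9 ext [40. 19.]
358 x 8.2 y -24.7 top 34.9 ext [40. 19.]
side 1 [[-69, -102], [-66, -101], [-63, -105], [-60, -109], [-57, -113], [-54, -102], [-51, -97], [-48, -96], [-45, -95], [-42, -96], [-39, -96], [-35
side -1 [[-69, -101], [-66, -101], [-63, -105], [-60, -109], [-57, -113], [-54, -100], [-51, -96], [-48, -94], [-45, -94], [-42, -94], [-39, -96], [-3
clock 42.42 pos [0.4945 0.1548 0.1491] head 175.87 tilt [-0.0003 -0.    ] F [ 0.4  0.3 -1.8] w 0.215 gf 50.0
  -> shift [-0.0714  0.0004  0.0356] spin 0.0020
```

All four remaining balls are on the pan but near the lip. I'll nudge them in against the slope, then glide very gently to the far wall to tilt lip-up.

Request:
jog_arm([
  [0.001, 0, 0, 0],
  [0.003, 0, 0, 0],
  [0.005, 0, 0, 0],
  [0.007, 0, 0, 0],
  [0.0085, 0, 0, 0],
  [0.009, 0, 0, 0],
  [0.0086, 0, 0, 0],
  [0.0074, 0, 0, 0],
  [0.0054, 0, 0, 0],
  [0.0026, 0, 0, 0],
  [-0.001, 0, 0, 0],
  [-0.0054, 0, 0, 0],
  [-0.0106, 0, 0, 0],
  [-0.0166, 0, 0, 0],
  [-0.0234, 0, 0, 0],
  [-0.031, 0, 0.0005, 0],
  [-0.0394, 0, 0.001, 0],
  [-0.0486, 0, 0.002, 0],
  [-0.0586, 0, 0.003, 0],
  [-0.0694, 0, 0.004, 0],
])

```text
clock: 44.92
position: [0.5646, 0.1497, 0.145]
ee_rot: [-0.113, -3.14, 0.0]
force: [0.5, -0.6, -2.0]
width: 0.217
gripper_force: 50.0
```

Request:
jog_arm([
  [-0.011, 0, 0.001, 0],
  [-0.022, 0, 0.002, 0],
  [-0.033, 0, 0.003, 0],
  [-0.044, 0, 0.004, 0],
  [-0.055, 0, 0.005, 0],
  [-0.066, 0, 0.006, 0],
  [-0.077, 0, 0.006, 0],
  [-0.088, 0, 0.006, 0],
  [-0.097, 0, 0.006, 0],
  [-0.105, 0, 0.006, 0],
  [-0.111, 0, 0.006, 0],
  [-0.115, 0, 0.006, 0],
  [-0.117, 0, 0.006, 0],
  [-0.117, 0, 0.006, 0],
])

```text
clock: 46.68
position: [0.6806, 0.1414, 0.1391]
ee_rot: [-0.113, -3.139, -0.0]
force: [0.1, -0.1, -2.0]
width: 0.213
gripper_force: 50.0
```

```bash
python3 balls.py; python3 -c "
from h import *
goal(.5658,.15,.1135,175.75)"
```

```text
952 x -25.6 y 38.6 top 24.6 ext [109.   4.]
1338 x -25.5 y -28.4 top 34.6 ext [108.  26.]
315 x -20.9 y 25.6 top 21.1 ext [16. 16.]
328 x -20.5 y -27.3 top 21.2 ext [17. 15.]
326 x -19.3 y -7.0 top 21.2 ext [16. 16.]
314 x -8.2 y 9.0 top 21.1 ext [16. 16.]
402 x 8.2 y 22.7 top 34.9 ext [40. 19.]
clock 46.73 pos [0.6805 0.1414 0.1391] head 175.87 tilt [-0.0002  0.    ] F [-1.1  0.3 -1.8] w 0.211 gf 50.0
  -> shift [0.115  0.0003 0.0256] spin 0.0021
```

Request:
jog_arm([
  [-0.0005, 0, 0, 0],
  [-0.001, 0, 0, 0],
  [-0.002, 0, 0, 0],
  [-0.003, 0, 0, 0],
  [-0.004, 0, 0, 0],
  [-0.005, 0, 0, 0],
  [-0.006, 0, 0, 0],
  [-0.007, 0, 0, 0],
  [-0.008, 0, 0, 0],
  [-0.009, 0, 0, 0],
  [-0.01, 0, 0, 0],
  [-0.011, 0, 0, 0],
  [-0.012, 0, 0, 0],
  [-0.013, 0, 0, 0],
  [-0.014, 0, 0, 0],
  [-0.015, 0, 0, 0],
  [-0.016, 0, 0, 0],
  [-0.017, 0, 0, 0],
  [-0.018, 0, 0, 0],
  [-0.019, 0, 0, 0],
], newtons=25)

```text
clock: 49.22
position: [0.6995, 0.1399, 0.139]
ee_rot: [-0.113, -3.139, 0.0]
force: [-4.4, 1.5, -4.0]
width: 0.218
gripper_force: 25.0
```

Request:
jog_arm([
  [-0.001, 0, 0, 0],
  [-0.002, 0, 0, 0],
  [-0.003, 0, 0, 0],
  [-0.004, 0, 0, 0],
  [-0.005, 0, 0, 0],
  [-0.006, 0, 0, 0],
  [-0.007, 0, 0, 0],
  [-0.008, 0, 0, 0],
  [-0.008, 0, 0, 0],
])

```text
clock: 50.35
position: [0.7077, 0.1393, 0.1392]
ee_rot: [0.113, 3.139, 0.0]
force: [-4.3, 1.7, -3.2]
width: 0.219
gripper_force: 25.0
```

```bash
python3 balls.py; python3 tilt.py; python3 -c "
from h import *
goal(.5658,.15,.1135,175.75)"
```

```text
848 x -33.1 y 37.3 top 24.5 ext [94.  7.]
817 x -33.1 y -38.8 top 24.5 ext [93.  6.]
2816 x -12.2 y -1.1 top 33.3 ext [44. 66.]
side 1 [[-69, -102], [-66, -103], [-63, -104], [-60, -101], [-57, -87], [-54, -72], [-51, -72], [-48, -72], [-45, -74], [-42, -74], [-39, -74], [-36, -75], [-33, -75], [-30, -76], [-27, -77], [-24, -78], [-21, -78], [-18, -78], [-15, -76], [-12, -68], [-10, -67]]
side -1 [[-71, -102], [-69, -103], [-66, -103], [-63, -104], [-60, -102], [-57, -87], [-54, -73], [-51, -72], [-48, -73], [-45, -74], [-42, -74], [-39, -75], [-36, -75], [-33, -76], [-30, -76], [-27, -76], [-24, -77], [-21, -78], [-18, -78], [-15, -76], [-12, -67], [-10, -68]]
clock 50.45 pos [0.7077 0.1393 0.1392] head 175.86 tilt [ 0.0003 -0.    ] F [-4.4  0.2 -3.6] w 0.219 gf 25.0
  -> shift [0.1423 0.0004 0.0257] spin 0.0020
```

Request:
jog_arm([
  [0.0, 0, 0, 0],
  [0.002, 0, 0, 0],
  [0.004, 0, -0.004, 0],
  [0.006, 0, -0.011, 0],
  [0.007, 0, -0.021, 0],
  [0.007, 0, -0.034, 0],
  [0.007, 0, -0.048, 0],
  [0.007, 0, -0.062, 0],
  [0.007, 0, -0.074, 0],
  [0.007, 0, -0.084, 0],
  [0.007, 0, -0.09, 0],
  [0.007, 0, -0.09, 0],
  [0.007, 0, -0.09, 0],
], newtons=50)

```text
clock: 52.08
position: [0.7003, 0.1398, 0.2286]
ee_rot: [-0.113, -3.139, 0.0]
force: [-0.4, -0.5, -2.3]
width: 0.217
gripper_force: 50.0
```

```bash
sed -i 's/^def balls(lo=.0165,hi=.035):/def balls(lo=.0165,hi=.03,phi=0):/; s/^    xs=-Q.*/    f=-Q[...,0]; w=-Q[...,2]-.008; c,n=np.cos(phi),np.sin(phi); xs=f*c-w*n+.024; zs=f*n+w*c+.115; ys=-Q[...,1]/; s/^if __name__.*/if __name__=="__main__":\n    import sys; balls(phi=np.radians(float(sys.argv[1])) if len(sys.argv)>1 else 0)/' balls.py; python3 balls.py 11.5; python3 tr.py; python3 -c "
from h import *
goal(.567,-.083,.228,175.75)"
```

```text
683 x 6.6 y -1.1 top 29.6 ext [41. 66.]
268 x -1.3 y -22.2 top 20.2 ext [15. 15.]
274 x -0.3 y 19.8 top 20.3 ext [15. 15.]
251 x 16.3 y 9.2 top 20.6 ext [15. 15.]
263 x 15.9 y -11.8 top 20.5 ext [15. 14.]
rim lat [-0.0411  0.041  -0.0522  0.0612]
pan X [0.0636 0.1251] Y [-0.0326  0.0338] 6322
clock 52.17 pos [0.7003 0.1399 0.2285] head 175.87 tilt [-0.0009 -0.0002] F [-0.2 -0.4 -1.5] w 0.216 gf 50.0
  -> shift [ 0.1169 -0.2319  0.0007] spin 0.0020
```

All four are secure on the pan and the tray shows none left. Same transfer as before.

Request:
jog_arm([
  [0.0017, -0.0034, 0, 0],
  [0.0064, -0.0128, 0, 0],
  [0.0137, -0.0274, 0, 0],
  [0.0229, -0.0459, 0, 0],
  [0.0337, -0.0672, 0, 0],
  [0.0457, -0.0914, 0, 0],
  [0.058, -0.116, 0, 0],
  [0.0703, -0.1406, 0, 0],
  [0.0823, -0.1647, 0, 0],
  [0.0931, -0.186, 0, 0],
  [0.1023, -0.2046, 0, 0],
  [0.1096, -0.2192, 0, 0],
  [0.1143, -0.2285, 0, 0],
  [0.116, -0.232, 0, 0],
  [0.116, -0.232, 0, 0],
  [0.116, -0.232, 0, 0],
])

```text
clock: 54.18
position: [0.5685, -0.0824, 0.2291]
ee_rot: [0.112, 3.139, 0.001]
force: [0.2, -0.2, -0.9]
width: 0.213
gripper_force: 50.0
```

```bash
python3 pot.py; python3 balls.py 11.5; python3 -c "
from h import *
goal(.567,-.083,.15,175.75)"
```

```text
pot fit [ 0.53244422 -0.08067279] 0.05254893019182714 1406
pot centre in tool [ 0.03598727 -0.00088442  0.14902942]
693 x 6.6 y -1.1 top 29.7 ext [40. 66.]
275 x -1.4 y -22.4 top 20.4 ext [15. 14.]
275 x -0.2 y 19.7 top 20.2 ext [14. 15.]
261 x 15.5 y -11.9 top 20.7 ext [15. 14.]
258 x 15.7 y 8.0 top 20.5 ext [15. 16.]
clock 54.27 pos [ 0.5684 -0.0825  0.229 ] head 175.92 tilt [-0.      0.0002] F [ 0.2  0.3 -2.2] w 0.213 gf 50.0
  -> shift [ 0.0013 -0.0006  0.079 ] spin 0.0030
```

Request:
jog_arm([
  [0.001, -0.001, 0.005, 0],
  [0.001, -0.001, 0.015, 0],
  [0.001, -0.001, 0.03, 0],
  [0.001, -0.001, 0.045, 0],
  [0.001, -0.001, 0.058, 0],
  [0.001, -0.001, 0.068, 0],
  [0.001, -0.001, 0.076, 0],
  [0.001, -0.001, 0.079, 0],
  [0.001, -0.001, 0.079, 0],
  [0.001, -0.001, 0.079, 0],
])

```text
clock: 55.52
position: [0.5671, -0.0842, 0.1503]
ee_rot: [0.113, 3.139, -0.0]
force: [0.9, -0.7, -2.0]
width: 0.216
gripper_force: 50.0
```

Request:
jog_arm([
  [0.003, 0, 0, 0],
  [0.006, 0, -0.001, 0],
  [0.01, 0, -0.0035, 0],
  [0.014, 0, -0.0062, 0],
  [0.018, 0, -0.0085, 0],
  [0.022, 0, -0.0105, 0],
  [0.026, 0, -0.012, 0],
  [0.03, 0, -0.0137, 0],
  [0.034, 0, -0.0152, 0],
  [0.038, 0, -0.0165, 0],
  [0.042, 0, -0.0175, 0],
  [0.046, 0, -0.0182, 0],
  [0.05, 0, -0.0187, 0],
  [0.054, 0, -0.0192, 0],
  [0.058, 0, -0.0197, 0],
  [0.062, 0, -0.0202, 0],
  [0.066, 0, -0.0202, 0],
  [0.07, 0, -0.0202, 0],
  [0.074, 0, -0.0202, 0],
  [0.078, 0, -0.0202, 0],
], newtons=20)

```text
clock: 58.02
position: [0.489, -0.0784, 0.1703]
ee_rot: [0.113, 3.139, 0.0]
force: [3.0, -2.8, -1.1]
width: 0.216
gripper_force: 20.0
```

Request:
jog_arm([
  [0.004, 0, 0.0005, 0],
  [0.008, 0, 0.001, 0],
  [0.011, 0, 0.001, 0],
  [0.011, 0, 0.001, 0],
  [0.008, 0, 0.001, 0],
  [0.003, 0, 0.001, 0],
  [-0.002, 0, 0.001, 0],
  [-0.007, 0, 0.001, 0],
  [-0.011, 0, 0.001, 0],
  [-0.014, 0, 0.001, 0],
  [-0.014, 0, 0.001, 0],
  [-0.014, 0, 0.001, 0],
  [-0.014, 0, -0.01, 0],
  [-0.014, 0, -0.03, 0],
  [-0.014, 0, -0.055, 0],
  [-0.014, 0, -0.075, 0],
  [-0.014, 0, -0.085, 0],
  [-0.014, 0, -0.085, 0],
])

```text
clock: 60.28
position: [0.5035, -0.0795, 0.256]
ee_rot: [0.113, 3.138, 0.0]
force: [0.1, -0.3, -1.5]
width: 0.217
gripper_force: 20.0
```

```bash
python3 tilt.py c9.png | cut -c1-100; python3 -c "
from h import *
goal(.5034,-.0791,.2547,175.75)"
```

```text
side 1 [[15, -86], [18, -87], [21, -92], [24, -104], [27, -110]]
side -1 [[15, -85], [19, -89], [21, -91], [24, -103], [27, -111]]
clock 60.33 pos [ 0.5031 -0.0794  0.2552] head 175.87 tilt [0.0001 0.0001] F [-0.3  0.4 -2. ] w 0.216 gf 20.0
  -> shift [-0.0003  0.0003  0.0005] spin 0.0021
```

View pics/c9.png

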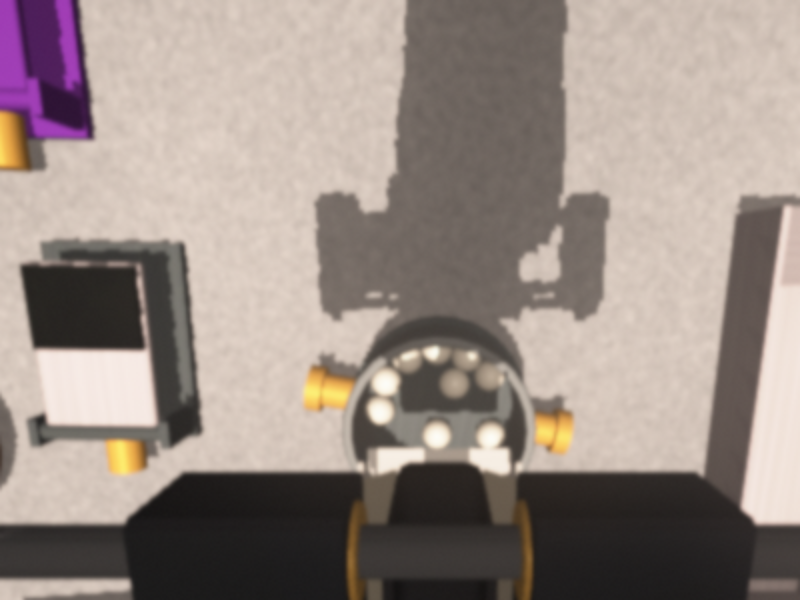

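All nine balls are in the pot. I'll re-level the scoop on the pot rim as before, then take it to the mat.

Request:
jog_arm([
  [0.003, 0, 0.01, 0],
  [0.005, 0, 0.03, 0],
  [0.005, 0, 0.055, 0],
  [0.005, 0, 0.075, 0],
  [0.005, 0, 0.088, 0],
  [0.005, 0, 0.092, 0],
  [0.005, 0, 0.092, 0],
])

```text
clock: 61.2
position: [0.4983, -0.0791, 0.1633]
ee_rot: [-0.113, -3.139, -0.0]
force: [0.6, 0.3, -2.1]
width: 0.219
gripper_force: 20.0
```

Request:
jog_arm([
  [-0.003, 0, 0, 0],
  [-0.007, 0, 0, 0],
  [-0.011, 0, 0, 0],
  [-0.015, 0, -0.001, 0],
  [-0.02, 0, -0.003, 0],
  [-0.025, 0, -0.005, 0],
  [-0.03, 0, -0.007, 0],
  [-0.035, 0, -0.008, 0],
  [-0.04, 0, -0.009, 0],
  [-0.045, 0, -0.01, 0],
  [-0.05, 0, -0.01, 0],
  [-0.054, 0, -0.01, 0],
  [-0.058, 0, -0.01, 0],
  [-0.061, 0, -0.01, 0],
  [-0.0635, 0, -0.01, 0],
  [-0.0635, 0, -0.01, 0],
])

```text
clock: 63.2
position: [0.5618, -0.0837, 0.1733]
ee_rot: [0.113, 3.139, 0.0]
force: [-1.3, -0.6, -0.5]
width: 0.217
gripper_force: 20.0
```

```bash
python3 tilt.py; python3 -c "
from h import *
goal(.566,.321,.228,183.1)"
```

```text
side 1 [[-75, -102], [-72, -101], [-69, -102], [-66, -102], [-45, -115], [-42, -115], [-39, -115], [-35, -82], [-33, -81], [-30, -81], [-27, -81], [-24, -81], [-21, -81], [-18, -81], [-15, -81], [-12, -81], [-9, -81], [-6, -80], [-3, -81], [0, -81], [3, -69], [5, -68]]
side -1 [[-75, -101], [-72, -101], [-69, -101], [-67, -103], [-45, -114], [-42, -115], [-39, -115], [-35, -82], [-33, -81], [-30, -81], [-27, -81], [-24, -81], [-21, -81], [-18, -81], [-15, -81], [-12, -81], [-9, -81], [-6, -81], [-3, -80], [0, -81], [4, -69], [5, -69]]
clock 63.25 pos [ 0.5618 -0.0837  0.1733] head 175.86 tilt [ 0.0005 -0.    ] F [-1.7 -1.   0.2] w 0.214 gf 20.0
  -> shift [ 0.025   0.4039 -0.0547] spin -0.1263
```

Request:
jog_arm([
  [0.006, 0, 0, 0],
  [0.006, 0, -0.015, 0],
  [0.007, 0, -0.04, 0],
  [0.008, 0.005, -0.055, 0],
  [0.01, 0.03, -0.055, -0.01],
  [0.012, 0.07, -0.055, -0.02],
  [0.014, 0.12, -0.055, -0.04],
  [0.016, 0.17, -0.055, -0.055],
  [0.018, 0.22, -0.055, -0.07],
  [0.02, 0.27, -0.055, -0.085],
  [0.022, 0.32, -0.055, -0.1],
  [0.024, 0.36, -0.055, -0.115],
  [0.025, 0.39, -0.055, -0.125],
  [0.025, 0.404, -0.055, -0.1263],
  [0.025, 0.404, -0.055, -0.1263],
  [0.025, 0.404, -0.055, -0.1263],
], newtons=40)

```text
clock: 65.25
position: [0.5663, 0.3192, 0.2285]
ee_rot: [-0.082, 3.14, -0.002]
force: [0.3, 0.2, -1.3]
width: 0.214
gripper_force: 40.0
```

```bash
python3 tilt.py|cut -c1-60; python3 -c "
from h import *
goal(.566,.321,.115,183.1)
im=arm.get_image('wrist');W=cloud(im);c=im['color'].astype(int);z=W[...,2]
m=(abs(z-.006)<.006)&(c.sum(2)<200)&(np.hypot(W[...,0]-.55,W[...,1]-.32)<.1);P=W[m]
print(cv2.minAreaRect((P[:,:2]*1000).astype(np.float32)),len(P),np.median(P[:,2]))"
```

```text
side 1 [[-45, -116], [-42, -115], [-39, -116], [-36, -82], [
side -1 [[-45, -115], [-42, -115], [-39, -115], [-35, -82], 
clock 65.30 pos [0.5663 0.3192 0.2285] head -177.03 tilt [ 0.0004 -0.0009] F [-0.2 -0.1 -2.2] w 0.217 gf 40.0
  -> shift [0.0003 0.0019 0.1135] spin -0.0023
((544.088623046875, 318.54705810546875), (126.3521499633789, 117.50939178466797), 5.364652633666992) 4030 0.005364955198000001
```

Request:
jog_arm([
  [0, 0.001, 0.02, 0],
  [0, 0.001, 0.05, 0],
  [0, 0.001, 0.08, 0],
  [0, 0.001, 0.1, 0],
  [0, 0.001, 0.109, 0],
  [0, 0.001, 0.111, 0],
  [0, 0.001, 0.112, 0],
  [0, 0.001, 0.113, 0],
  [0, 0.001, 0.1135, 0],
  [0, 0.001, 0.1135, 0],
], newtons=12)

```text
clock: 66.6
position: [0.566, 0.3222, 0.1153]
ee_rot: [-0.085, 3.14, 0.001]
force: [-0.2, -0.3, 0.3]
width: 0.219
gripper_force: 12.0
```

Request:
jog_arm([
  [0, 0, 0.0005, 0],
  [0, 0, 0.001, 0],
  [0, 0, 0.001, 0],
])

```text
clock: 66.97
position: [0.5668, 0.3223, 0.1148]
ee_rot: [-0.084, 3.138, 0.001]
force: [0.9, -0.2, 5.7]
width: 0.217
gripper_force: 12.0
```

Request:
jog_arm([
  [0, 0, 0, 0],
  [0, 0, 0, 0],
  [0, 0, 0, 0],
  [0, 0, 0, 0],
  [0, 0, -0.01, 0],
  [0, 0, -0.03, 0],
  [0, 0, -0.06, 0],
  [0, 0, -0.09, 0],
  [0, 0, -0.11, 0],
  [0, 0, -0.12, 0],
  [0, 0, -0.12, 0],
], hand=0.06)

```text
clock: 68.35
position: [0.566, 0.3222, 0.2345]
ee_rot: [-0.085, 3.139, 0.001]
force: [1.1, -0.4, -0.2]
width: 0.657
gripper_force: 0.0
```

```bash
python3 - <<'E'
from h import *
for n in('top','scene'):
    im=arm.get_image(n); np.savez(n+'1.npz',W=cloud(im),c=im['color'])
im=arm.get_image('wrist'); W=cloud(im); x,y,z=W[...,0],W[...,1],W[...,2]
P=W[(z>.139)&(z<.16)&(np.hypot(x-.565,y-.32)<.05)]; print('handle top',cv2.minAreaRect((P[:,:2]*1000).astype(np.float32)),np.percentile(P[:,2],[5,50,95]))
P=W[(z>.03)&(z<.05)&(np.hypot(x-.55,y-.32)<.05)]; print('sides z',np.percentile(P[:,2],[50,95]),cv2.minAreaRect((P[:,:2]*1000).astype(np.float32)))
for n in('top1','scene1'):
    d=np.load(n+'.npz'); W=d['W'].reshape(-1,3); x,y,z=W.T
    P=W[(np.hypot(x-.673,y+.14)<.14)&(np.hypot(x-.532,y+.08)>.075)&(z>.013)&(z<.03)]; print(n,'cap',cv2.minEnclosingCircle((P[:,:2]*1000).astype(np.float32)))
    P=W[(np.hypot(x-.673,y+.14)<.14)&(z>.055)&(z<.07)&(np.hypot(x-.532,y+.08)>.07)]; print(' bar',cv2.minAreaRect((P[:,:2]*1000).astype(np.float32)),len(P))
goal(.673,-.14,.237,180+31.7); goal(.673,-.14,.237,31.7)
print(arm.observe()['joints'])
E
```

```text
handle top ((565.2445068359375, 323.0781555175781), (35.47123336791992, 19.94319725036621), 2.44777250289917) [0.14280342 0.14514436 0.14629007]
sides z [0.04096793 0.04603093] ((551.9434814453125, 322.46014404296875), (39.96881866455078, 65.98571014404297), 3.244866132736206)
top1 cap ((707.005126953125, -102.60555267333984), 61.514713287353516)
 bar ((706.3005981445312, -102.56249237060547), (40.01402282714844, 22.01028823852539), 33.45817565917969) 87
scene1 cap ((709.326171875, -103.96469116210938), 61.71405792236328)
 bar ((709.6229248046875, -102.55000305175781), (39.56781768798828, 22.235294342041016), 34.44508361816406) 160
clock 68.50 pos [0.5653 0.3218 0.2328] head -176.90 tilt [-0.0014 -0.0009] F [ 1.   0.6 -0.4] w 0.652 gf 0.0
  -> shift [-0.0826 -0.4669 -0.0039] spin -0.4991
clock 68.50 pos [0.5653 0.3218 0.2328] head -176.90 tilt [-0.0014 -0.0009] F [ 1.   0.6 -0.4] w 0.652 gf 0.0
  -> shift [-0.0826 -0.4669 -0.0039] spin 2.6425
[-0.58150321  0.48235362 -0.02753188  1.50677174  0.01394929  1.15429808
  1.01339165]
```

The scoop stands level on its mat. The cap has been knocked to about (0.708, -0.103), with its bar at 34°. Moving above it.

```bash
python3 -c "
from h import *
goal(.708,-.103,.235,214)"
```

```text
clock 68.50 pos [0.5653 0.3218 0.2328] head -176.90 tilt [-0.0014 -0.0009] F [ 1.   0.6 -0.4] w 0.652 gf 0.0
  -> shift [-0.1195 -0.4319 -0.002 ] spin -0.5393
```

Request:
jog_arm([
  [-0.005, -0.03, 0, -0.03],
  [-0.015, -0.08, 0, -0.1],
  [-0.03, -0.13, 0, -0.17],
  [-0.045, -0.18, 0, -0.24],
  [-0.06, -0.23, 0, -0.31],
  [-0.075, -0.28, 0, -0.38],
  [-0.09, -0.33, 0, -0.44],
  [-0.105, -0.38, 0, -0.5],
  [-0.115, -0.415, 0, -0.53],
  [-0.1195, -0.432, 0, -0.5393],
  [-0.1195, -0.432, 0, -0.5393],
  [-0.1195, -0.432, 0, -0.5393],
])

```text
clock: 70.0
position: [0.7082, -0.1001, 0.2336]
ee_rot: [0.922, -3.003, -0.003]
force: [-0.1, -0.6, -0.3]
width: 0.652
gripper_force: 0.0
```

```bash
python3 - <<'E'
from h import *
im=arm.get_image('wrist'); W=cloud(im); x,y,z=W[...,0],W[...,1],W[...,2]
P=W[(z>.055)&(z<.07)&(np.hypot(x-.708,y+.103)<.04)]; r=cv2.minAreaRect((P[:,:2]*1000).astype(np.float32)); print('bar',r,np.median(P[:,2]),len(P))
P=W[(z>.013)&(z<.03)&(np.hypot(x-.708,y+.103)<.08)]; print('disc',cv2.minEnclosingCircle((P[:,:2]*1000).astype(np.float32)),len(P))
goal(r[0][0]/1e3,r[0][1]/1e3,.041,180+(r[2] if r[1][0]>r[1][1] else r[2]-90))
E
```

```text
bar ((709.2990112304688, -103.25053405761719), (39.77607345581055, 21.676546096801758), 31.458192825317383) 0.060212661642208995 681
disc ((709.5829467773438, -103.10252380371094), 61.04590606689453) 6831
clock 70.05 pos [ 0.7083 -0.1     0.2339] head -145.85 tilt [-0.0001  0.0014] F [ 0.1 -0.9  0.5] w 0.653 gf 0.0
  -> shift [ 0.0011 -0.0035  0.1929] spin 0.0470
```

Request:
jog_arm([
  [0.001, -0.0035, 0.03, 0.047],
  [0.001, -0.0035, 0.08, 0.047],
  [0.001, -0.0035, 0.13, 0.047],
  [0.001, -0.0035, 0.165, 0.047],
  [0.001, -0.0035, 0.183, 0.047],
  [0.001, -0.0035, 0.191, 0.047],
  [0.001, -0.0035, 0.1925, 0.047],
  [0.001, -0.0035, 0.1925, 0.047],
  [0.001, -0.0035, 0.1925, 0.047],
])

```text
clock: 71.18
position: [0.7102, -0.1064, 0.0425]
ee_rot: [-0.847, 3.024, -0.001]
force: [0.4, -0.4, 0.0]
width: 0.653
gripper_force: 0.0
```

Request:
jog_arm([
  [0, 0, 0, 0],
  [0, 0, 0, 0],
  [0, 0, 0, 0],
  [0, 0, 0, 0],
  [0, 0, 0, 0],
  [0, 0, 0, 0],
], hand=0.0, newtons=50)

```text
clock: 71.92
position: [0.7095, -0.106, 0.0413]
ee_rot: [0.848, -3.025, -0.0]
force: [-1.4, 0.2, 0.7]
width: 0.235
gripper_force: 50.0
```

Request:
jog_arm([
  [0, 0, -0.01, 0],
  [0, 0, -0.03, 0],
  [0, 0, -0.055, 0],
  [0, 0, -0.08, 0],
  [0, 0, -0.1, 0],
  [0, 0, -0.11, 0],
  [0, 0, -0.11, 0],
  [0, 0, -0.11, 0],
])

```text
clock: 72.92
position: [0.709, -0.1062, 0.1503]
ee_rot: [0.847, -3.024, -0.001]
force: [0.4, 0.1, -2.1]
width: 0.238
gripper_force: 50.0
```

```bash
python3 - <<'E'
from h import *
s=arm.observe(); im=arm.get_image('wrist'); W=cloud(im); x,y,z=W[...,0],W[...,1],W[...,2]
zz=z-s['position'][2]
P=W[(zz>-.035)&(zz<-.01)&(np.hypot(x-.709,y+.103)<.09)]
print('flange',cv2.minEnclosingCircle((P[:,:2]*1000).astype(np.float32)),np.median(P[:,2]),len(P))
goal(.5324,-.0807,s['position'][2],180+31.5)
# cap centre relative to TCP from wrist
E
```

```text
flange ((702.9981689453125, -109.18557739257812), 60.2999382019043) 0.13131723387179922 14233
clock 72.97 pos [ 0.7089 -0.1062  0.1501] head -148.69 tilt [-0.0019  0.0002] F [ 0.4  0.6 -1.5] w 0.237 gf 50.0
  -> shift [0.1375 0.1135 0.0002] spin -0.0032
```

Request:
jog_arm([
  [0.004, 0.003, -0.005, 0],
  [0.015, 0.012, -0.01, 0],
  [0.035, 0.029, -0.015, 0],
  [0.06, 0.05, -0.015, 0],
  [0.085, 0.07, -0.015, 0],
  [0.11, 0.091, -0.015, 0],
  [0.13, 0.107, -0.015, 0],
  [0.138, 0.1125, -0.015, -0.003],
  [0.139, 0.1135, -0.015, -0.003],
  [0.139, 0.1135, -0.015, -0.003],
  [0.139, 0.1135, -0.015, -0.003],
])

```text
clock: 74.35
position: [0.5325, -0.0816, 0.1662]
ee_rot: [-0.852, 3.024, -0.0]
force: [0.1, 0.3, -1.2]
width: 0.238
gripper_force: 50.0
```

```bash
cat > cap.py <<'E'
from h import *
from scipy.optimize import least_squares
s=arm.observe(); p=s['position']; print('pos',p,'F',s['force'])
for n in('scene','top','wrist'):
    im=arm.get_image(n); W=cloud(im); x,y,z=W[...,0],W[...,1],W[...,2]
    zt=p[2]-.041+.023
    m=(abs(z-zt)<.006)&(np.hypot(x-p[0],y-p[1])<.085); P=W[m][:,:2]
    # outer edge points: farthest per angle bin, robust circle of 61 mm
    a=np.arctan2(*(P-p[:2]).T[::-1]); r=np.hypot(*(P-p[:2]).T); b=np.round(a/.1).astype(int)
    E=np.array([P[b==k][np.argmax(r[b==k])] for k in np.unique(b) if r[b==k].max()>.045])
    f=least_squares(lambda c:np.hypot(E[:,0]-c[0],E[:,1]-c[1])-.061,p[:2],loss='soft_l1',f_scale=.001); print(n,'cap',np.round(f.x,4),'med',np.median(abs(f.fun)),len(E),'z',np.median(W[m][:,2]))
    P=W[(z>.074)&(z<.084)&(np.hypot(x-.5324,y+.0807)<.062)&(np.hypot(x-.5324,y+.0807)>.045)][:,:2]
    if len(P)>20:
        f=least_squares(lambda c:np.hypot(P[:,0]-c[0],P[:,1]-c[1])-.053,[.5324,-.0807],loss='soft_l1',f_scale=.001); print('   pot',np.round(f.x,4),len(P))
goal(.5312,-.0814,p[2],211.5)
E
python3 cap.py
```

```text
pos [ 0.53251277 -0.08157959  0.16621822] F [ 0.09354629  0.34797868 -1.21972294]
scene cap [ 0.5342 -0.0808] med 0.0007984071010653272 46 z 0.14874998887630952
   pot [ 0.5332 -0.0801] 217
top cap [ 0.5343 -0.0817] med 0.0004168952533194839 6 z 0.14734966892446483
wrist cap [ 0.5327 -0.081 ] med 0.0004592554275015745 39 z 0.14725635129129855
clock 74.50 pos [ 0.5321 -0.0815  0.1661] head -148.52 tilt [-0.0001  0.0001] F [ 0.3 -0.6 -2. ] w 0.237 gf 50.0
  -> shift [ 0.0007  0.0006 -0.0001] spin -0.0003
```

The cap is centred over the pot within 1 mm. Lowering it now.

Request:
jog_arm([
  [0.0005, 0, 0.01, 0],
  [0.0005, 0, 0.022, 0],
  [0.0005, 0, 0.034, 0],
  [0.0005, 0, 0.043, 0],
  [0.0005, 0, 0.05, 0],
  [0.0005, 0, 0.055, 0],
  [0.0005, 0, 0.058, 0],
  [0.0005, 0, 0.06, 0],
  [0.0005, 0, 0.061, 0],
  [0.0005, 0, 0.061, 0],
])

```text
clock: 75.75
position: [0.5315, -0.0818, 0.1061]
ee_rot: [-0.852, 3.023, -0.0]
force: [-2.9, 0.2, 6.6]
width: 0.234
gripper_force: 50.0
```

```bash
python3 cap.py
```

```text
pos [ 0.53151634 -0.08179843  0.10613752] F [-2.93171552  0.20228561  6.58211768]
scene cap [ 0.5328 -0.0813] med 0.0005576790190040086 42 z 0.0887059304069354
   pot [ 0.5358 -0.0741] 43
top cap [ 0.5314 -0.0813] med 0.0005709181492430868 7 z 0.08732940767310211
wrist cap [ 0.532  -0.0813] med 0.0004567561962796965 39 z 0.08732724989221421
clock 75.90 pos [ 0.5315 -0.0818  0.1062] head -148.52 tilt [ 0.0007 -0.    ] F [-2.8  0.3  6.6] w 0.237 gf 50.0
  -> shift [0.0001 0.0005 0.    ] spin -0.0004
```

Request:
jog_arm([
  [0, 0, 0, 0],
  [0, 0, 0, 0],
  [0, 0, 0, 0],
  [0, 0, 0, 0],
  [0, 0, -0.01, 0],
  [0, 0, -0.04, 0],
  [0, 0, -0.08, 0],
  [0, 0, -0.11, 0],
  [0, 0, -0.125, 0],
  [0, 0, -0.125, 0],
], hand=0.06)

```text
clock: 77.15
position: [0.5318, -0.0818, 0.2311]
ee_rot: [-0.852, 3.022, -0.001]
force: [0.5, -0.5, -0.8]
width: 0.653
gripper_force: 0.0
```

```bash
python3 -c "
from h import *
im=arm.get_image('wrist'); W=cloud(im); x,y,z=W[...,0],W[...,1],W[...,2]
m=(np.hypot(x-.532,y+.081)<.064)&(z>.08)&(z<.096); P=W[m]; print('flange',cv2.minEnclosingCircle((P[:,:2]*1000).astype(np.float32)),np.percentile(P[:,2],[2,50,98]))
A=np.c_[P[:,:2],np.ones(len(P))]; print('plane',np.linalg.lstsq(A,P[:,2],rcond=None)[0])
P=W[(np.hypot(x-.532,y+.081)<.04)&(z>.115)&(z<.14)]; print('bar',np.median(P[:,2]))
goal(.46,-.286,.232,180)"
```

```text
flange ((532.615478515625, -80.62850189208984), 61.15384292602539) [0.08595226 0.08740184 0.08885076]
plane [0.00031551 0.00122167 0.08734753]
bar 0.12519660373424124
clock 77.20 pos [ 0.5312 -0.0818  0.23  ] head -148.52 tilt [-0.0002  0.    ] F [-0.5 -0.6  0.2] w 0.652 gf 0.0
  -> shift [ 0.1673 -0.137  -0.002 ] spin 0.5494
```

The cap is seated, flat and centred. On to the treadle with the fingers closed.

Request:
jog_arm([
  [0.01, -0.008, 0, 0.03],
  [0.04, -0.033, 0, 0.13],
  [0.075, -0.06, 0, 0.25],
  [0.11, -0.09, 0, 0.37],
  [0.14, -0.115, 0, 0.47],
  [0.16, -0.131, 0, 0.53],
  [0.1673, -0.137, 0, 0.5494],
  [0.1673, -0.137, 0, 0.5494],
  [0.1673, -0.137, 0, 0.5494],
], hand=0.0, newtons=20)

```text
clock: 78.32
position: [0.461, -0.2844, 0.2302]
ee_rot: [-0.005, 3.141, 0.001]
force: [0.8, 1.1, -0.2]
width: 0.007
gripper_force: 0.0
```

```bash
python3 - <<'E'
from h import *
for n in('wrist','scene','top'):
    im=arm.get_image(n); W=cloud(im); c=im['color'].astype(int).sum(2); x,y,z=W[...,0],W[...,1],W[...,2]
    m=(abs(x-.47)<.09)&(abs(y+.288)<.06)&(z>.035)&(z<.056)
    for nm,k in(('dark',m&(c<150)),('bright',m&(c>330))):
        P=W[k]
        if len(P)>20: print(n,nm,[np.round(v,1) for v in cv2.minAreaRect((P[:,:2]*1000).astype(np.float32))],np.round(np.percentile(P[:,2],[5,50,95]),4),len(P))
    if n=='wrist': cv2.imwrite('pics/p.png',cv2.resize(im['color'],(800,600))[:,:,::-1])
goal(.46,-.286,.06,180)
E
```

```text
wrist dark [array([ 471.7, -293.5]), array([ 63.5, 100.1]), np.float64(79.9)] [0.0457 0.0469 0.0481] 1101
wrist bright [array([ 477.5, -290.1]), array([70. , 82.1]), np.float64(85.1)] [0.0416 0.0429 0.0461] 2147
scene dark [array([ 476.8, -290.6]), array([ 84.9, 107.5]), np.float64(88.6)] [0.0456 0.0483 0.0504] 326
scene bright [array([ 493.2, -294.8]), array([76.9, 83.9]), np.float64(86.7)] [0.0416 0.0443 0.047 ] 371
top dark [array([ 434.7, -284.5]), array([68.3, 29.8]), np.float64(84.8)] [0.041  0.0462 0.0506] 212
top bright [array([ 493.9, -289.3]), array([31.8, 43.8]), np.float64(88.3)] [0.039  0.0425 0.0464] 144
clock 78.47 pos [ 0.4608 -0.2849  0.2303] head -179.87 tilt [0.0002 0.0004] F [-0.7 -0.9  0.8] w 0.008 gf 0.0
  -> shift [ 0.0008 -0.0012  0.1703] spin 0.0023
```

View pics/p.png

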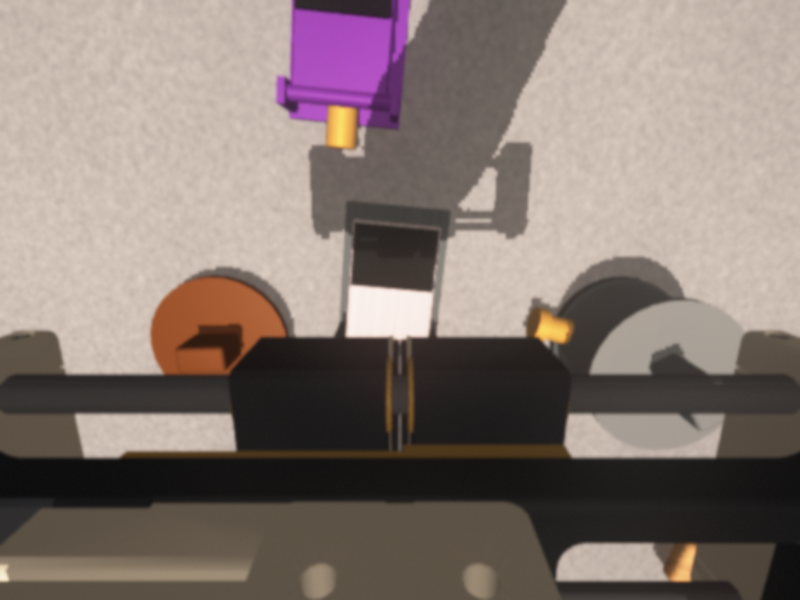

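The pad spans (352–440, 222–290) in this view, with the steel plate below it; the cap is seated at right. I'll work out the pad's centre from those pixels.

```bash
python3 - <<'E'
from h import *
im=arm.get_image('wrist'); W=cloud(im); c=im['color'].astype(int).sum(2)
k=np.zeros(c.shape,bool); k[150:206,240:312]=True
k&=(c<200)&(W[...,2]>.0445)&(W[...,2]<.051)
P=W[k]; print(cv2.minAreaRect((P[:,:2]*1000).astype(np.float32)),np.median(P[:,2]),len(P))
print(W[179,278])
q=cv2.minAreaRect((P[:,:2]*1000).astype(np.float32))[0]; goal(q[0]/1e3,q[1]/1e3,.06,180)
E
```

```text
((447.3873596191406, -287.51904296875), (64.6180419921875, 47.321964263916016), 85.15038299560547) 0.046916190507554044 2310
[ 0.44650921 -0.28541059  0.04811976]
clock 78.53 pos [ 0.4607 -0.2852  0.2304] head -179.90 tilt [0.0002 0.0003] F [-0.2 -0.9  0.7] w 0.001 gf 0.0
  -> shift [ 0.0133 -0.0024  0.1704] spin 0.0018
```

Request:
jog_arm([
  [0.013, -0.0025, 0.02, 0],
  [0.013, -0.0025, 0.06, 0],
  [0.013, -0.0025, 0.11, 0],
  [0.013, -0.0025, 0.145, 0],
  [0.013, -0.0025, 0.163, 0],
  [0.013, -0.0025, 0.17, 0],
  [0.013, -0.0025, 0.175, 0],
  [0.013, -0.0025, 0.18, 0],
  [0.013, -0.0025, 0.185, 0],
  [0.013, -0.0025, 0.189, 0],
  [0.013, -0.0025, 0.191, 0],
  [0.013, -0.0025, 0.192, 0],
])

```text
clock: 80.03
position: [0.448, -0.2884, 0.0402]
ee_rot: [-0.0, 3.14, -0.0]
force: [-6.9, 4.9, 27.0]
width: 0.004
gripper_force: 14.0
```

Request:
jog_arm([
  [0, 0, 0.0005, 0],
  [0, 0, 0.001, 0],
  [0, 0, 0.0015, 0],
  [0, 0, 0.0015, 0],
])

```text
clock: 80.53
position: [0.4481, -0.2885, 0.0399]
ee_rot: [-0.0, 3.139, -0.001]
force: [-8.8, 7.0, 35.9]
width: 0.005
gripper_force: 18.4
```

The treadle is at its stop: the force climbs steeply with no more travel. I'll ease off slightly, hold, then lift.

Request:
jog_arm([
  [0, 0, -0.001, 0],
  [0, 0, -0.001, 0],
  [0, 0, -0.001, 0],
  [0, 0, -0.001, 0],
  [0, 0, -0.001, 0],
  [0, 0, -0.001, 0],
])

```text
clock: 81.28
position: [0.448, -0.2884, 0.0402]
ee_rot: [-0.001, 3.139, -0.001]
force: [-7.1, 6.1, 26.7]
width: 0.006
gripper_force: 13.6
```

Request:
jog_arm([
  [0, 0, -0.004, 0],
  [0, 0, -0.012, 0],
  [0, 0, -0.022, 0],
  [0, 0, -0.04, 0],
  [0, 0, -0.08, 0],
  [0, 0, -0.12, 0],
  [0, 0, -0.15, 0],
  [0, 0, -0.17, 0],
  [0, 0, -0.17, 0],
  [0, 0, -0.17, 0],
])

```text
clock: 82.52
position: [0.4471, -0.2884, 0.2073]
ee_rot: [0.0, -3.141, -0.0]
force: [-0.0, -0.1, -0.6]
width: 0.005
gripper_force: 0.0
```

```bash
python3 - <<'E'
from h import *
from scipy import ndimage as nd
goal(.46,-.28,.23,180)
im=arm.get_image('wrist'); W=cloud(im); print('pad z',np.nanmedian(W[170:185,265:290,2]))
for n in('top','scene'):
    im=arm.get_image(n); np.savez(n+'0.npz',W=cloud(im),c=im['color'])
    if n=='scene': save(im,'end.png',s=1.4)
E
python3 m.py
```

```text
clock 82.53 pos [ 0.4471 -0.2884  0.2073] head -180.00 tilt [-0.0001  0.0001] F [-0.  -0.1 -0.6] w 0.005 gf 0.0
  -> shift [-0.0129  0.0084 -0.0227] spin 0.0000
pad z 0.04651568074610811
top bench z -0.0005215596734957321
1 1231 col [162.  80.  34.] rect [906.   3.] [ 42. 521.] 1.2 z [0.019 0.029 0.036]
2 648 col [201. 143.  69.] rect [775.  63.] [130.  53.] 75.8 z [0.029 0.034 0.041]
3 528 col [43. 62. 23.] rect [706. 286.] [53. 59.] 40.7 z [0.027 0.105 0.162]
4 1097 col [155. 108.  46.] rect [ 710. -355.] [ 71. 121.] 0.1 z [0.023 0.068 0.074]
5 1014 col [132. 116. 106.] rect [559. 151.] [ 83. 275.] 85.9 z [0.015 0.043 0.059]
8 317 col [37. 35. 32.] rect [555. 323.] [51. 68.] 3.4 z [0.018 0.101 0.149]
9 1463 col [135. 129. 115.] rect [529. -79.] [121. 154.] 20.2 z [0.031 0.087 0.127]
11 263 col [104.  86.  63.] rect [ 515. -273.] [ 62. 116.] 34.6 z [0.024 0.043 0.287]
27 255 col [33. 28. 24.] rect [ 461. -272.] [65. 68.] 3.6 z [0.041 0.049 0.296]
40 164 col [25.5 25.  20. ] rect [ 420. -272.] [91. 19.] 89.6 z [0.041 0.277 0.287]
50 659 col [22. 22. 21.] rect [299. 584.] [31. 89.] 89
[... 523 characters left out ...]
0. 136.] 84.9 z [0.022 0.045 0.051]
12 1413 col [152. 123.  78.] rect [ 713. -355.] [123.  70.] 89.9 z [0.022 0.07  0.074]
20 2604 col [119. 119. 115.] rect [540. -75.] [141. 121.] 40.6 z [0.025 0.088 0.128]
21 2971 col [157.  98.  64.] rect [907.   2.] [ 40. 517.] 0.3 z [0.023 0.031 0.035]
26 2676 col [122. 116. 113.] rect [560. 150.] [ 83. 275.] 85.9 z [0.015 0.042 0.059]
27 1465 col [184. 148.  99.] rect [777.  62.] [130.  50.] 76.3 z [0.032 0.036 0.04 ]
30 629 col [55. 54. 52.] rect [558. 322.] [52. 66.] 2.7 z [0.021 0.115 0.149]
35 1069 col [ 52. 107.  56.] rect [713. 289.] [59. 58.] 60.6 z [0.078 0.113 0.162]
39 69 col [49. 49. 48.] rect [310. 571.] [27.  3.] 11.4 z [0.013 0.021 0.036]
```

View pics/end.png

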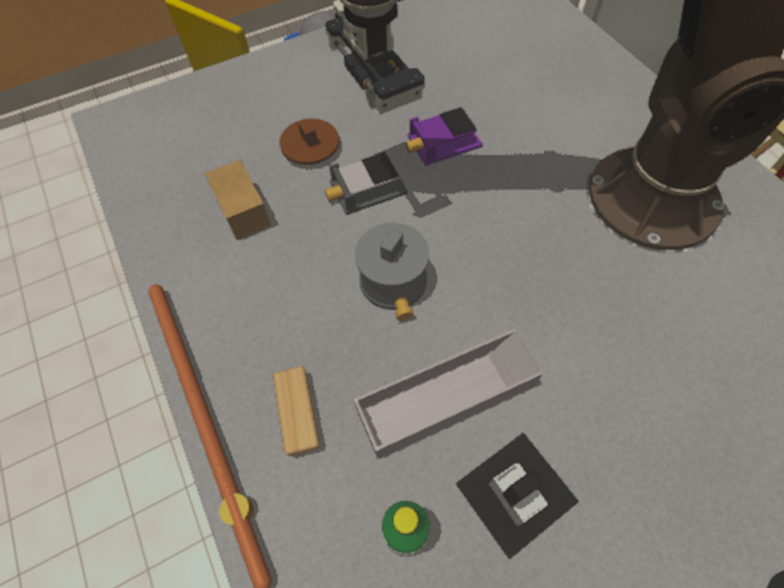

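The final view shows an empty tray, the capped pot at (392,265), the treadle back up, the scoop on its mat and the bystanders where they were. Handing in.

```bash
python3 -c "
from cell import arm
print(arm.sign_off())"
```

```text
the job is handed in; nothing more can be done
None
```

The job is done and handed in: all 9 balls went from the tray into the pot by scoop, the cap is fully seated, the treadle was held at its stop for about 1.4 s and came back up, the scoop is back on its mat, and the spray bottle, carton and brush were not disturbed.

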